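Clamp a batch of blanks on the feed table

TASK

Set up the small green feed table for a drilling run, leaving everything else on the bench where it is: lay every limewood blank flat across the two raised steel parallels, side by side and square between the fence and the pressure bar, then take the T-handle hex key from its rack, feel it down into the hidden socket of the recessed clamp screw by turning it until it drops in, and tighten the bar fully against the blanks. Hang the key back upright in its rack, and only then set the blank feed selector on the third click clockwise from its anticlockwise end stop.

Things in the scene. Friction and masses are not known exactly. Their poses are not given: they have to be found in the camera images.
- feed_table: green feed table, 0.40 m long in y; origin under its middle on the bench, x away from the robot, y left, z up. On its aluminium sled (top 40 mm up), front to back: dark fence (top 84 mm up), two steel parallels, dark sliding pressure bar with a brass strip (top 86 mm up), dark boss with the clamp screw's bore. Gearbox (top 78 mm up) with the selector at the right end
- parallels (a point): midway between the two parallels, at their tops, 70 mm above the bench; axes as feed_table. Rails 6 mm wide, 234 mm long in y, at x = -22 and +22 mm. Fence face at x = -35 mm; bar face at +45 mm when backed off. A blank lies with its length along x, centre at x = 0 (against the fence) to +10 mm, y between -100 and +100 mm
- pressure_bar (a joint): travel of the pressure bar towards the fence, m: 0 backed off (start), about 0.010 against blanks (it pushes them home on the fence), 0.0102 end stop; tight is 0.0096 or more. The clamp screw drives it, 8 mm per rad: clockwise from above tightens, 1.28 rad in all. It stays where it is left. Turning takes 0.3 to 0.5 N m
- screw_mouth (a point): centre of the screw's round bore (30 mm wide, vertical) at the boss's top face, 104 mm above the bench. The screw's rim is 26 mm below; its hexagon socket, 20.2 mm across flats, ends 44 mm below. The hexagon's angle is hidden and varies. A misaligned key stops about 2 mm inside the rim; turned under 3 to 10 N it drops in within a sixth of a turn (the screw stays put); about 7 deg of play each way
- key_grip (a point): hangs in the rack at the start: centre of the red handle bar (two thin black rings) of the T-handle hex key, halfway up the bar; z up along the key, y along the bar. Bar 104 mm long (y), 26 mm wide (x), 22 mm high; 160 to 260 g
- key_tip (a point): lower end of the key's steel hexagon shank, 19 mm across flats (22 mm over corners), with a 3 mm chamfer; 106 mm below key_grip on the key's own z
- hex_key: the whole key; origin and axes at its tip, as key_tip
- rack_seat (a point): middle of the wooden key rack's seat, 125 mm above the bench; y from cheek to cheek. The key's bar lies along this y, its underside on the two saddles (key_grip 11 mm above here), the shank hanging between the cheeks. Cheeks 12 mm thick, 62 mm apart inside; each saddle is 33 mm wide in x between two lips 7 mm high
- feed_selector (a joint): angle of the blank black wing knob, rad: 0 at the anticlockwise end stop, growing clockwise seen from above, a detent click every 0.5236 (30 deg), 3.1416 at the other stop; it stays in any click. It starts on some click above the third, which is 1.571. A click takes about 0.1 N m
- selector_grip (a point): on the selector's axis, 105 mm above the bench and 13 mm below the top of its wing; the point turns with the knob, and x lies along the wing. Wing 46 mm long, 14 mm wide, 32 mm high, above a round skirt 50 mm across
- blank_0_mid (a point): centre of a limewood blank (pale wooden block), 30 mm wide (x), 70 mm long (y), 20 mm high (z); 35 g; two or three are there, flat on the bench at the left, among other things
- blank_1_mid (a point): centre of a limewood blank (pale wooden block), 30 mm wide (x), 70 mm long (y), 20 mm high (z); 35 g; two or three are there, flat on the bench at the left, among other things
- blank_2_mid (a point): centre of a limewood blank (pale wooden block), 30 mm wide (x), 70 mm long (y), 20 mm high (z); 35 g; two or three are there, flat on the bench at the left, among other things
- beech_offcut: browner beech block 25x50x25 mm, not to be used; origin under its centre
- glass_jar: glass jar with a dark lid, 56 mm wide, 76 mm high; leave it alone; origin under its centre
- glue: white glue bottle, 43 mm wide, 106 mm high; leave it alone; origin under its centre
- blue_tape: roll of blue tape lying flat, 60 mm wide, 19 mm high; leave it alone; origin under its centre
- nose_pliers: long-nose pliers with red handles, 151 mm long, 12 mm high, lying; leave them alone; origin under their centre
Mind the look-alikes: they are no part of the job. There is more than one size of the hex_key; the job needs the larger.

How it is judged:
By the outcome, as a careful person would: the job done as asked, in the order asked, and still so for the second after the job is handed in, with the robot touching nothing.
Of blank_0, blank_1, blank_2 only 2 to 3 are there at a start; the rules pass over those that are not, and their reading is None.
At some moment in a run one of blank_0, blank_1, blank_2 may be knocked a few centimetres aside while the robot is not near it.
It also fails if it takes over 208 s, if anything falls off the work surface, if the arm or the gripper's body presses on something with over 40 N, if the wrist force passes 120 N, or if a joint passes its speed limit or range.

ROBOT

A 6-joint arm with a two-finger parallel gripper is mounted at the origin on a cart in front of the work surface, level with it; the furniture and walls round the work are solid. World frame = base frame: x ahead of the robot, y to its left, z up, the work surface at z = 0. Lengths are in m, angles in rad, forces in N, time in s.
With the tool pointing down it reaches from about 0.35 to 0.975 m from the base axis. Payload 4.9 kg.
Tool frame: the origin (TCP) lies on the front face of the gripper's body, between the roots of the fingers; the fingertips stand ctrl.finger_overhang ahead of it and the grasp point (between the pads) lies 54 mm ahead of it (ctrl.finger_overhang is the distance from the TCP to the fingertips, in m); z points along the fingers, y is the line along which they close (so a half turn about z gives the same grasp; the last joint's range is limited). The gripper opens to 85 mm and grips with 20 to 120 N. Pads are 22 mm wide; open, the fingers measure 114 mm over their backs; the gripper's body (76 mm by 85 mm) begins 54 mm behind the grasp point. The pads swing forward as they close: fully open they stand 13 mm farther back than shut.
Start: joints at [-1.468, 0.053, 1.613, -0, 1.476, -0.119], TCP at [0.137, -0.61, 0.304] pointing down, gripper open.
Joint ranges: [-3.01, 3.01], [-1.01, 2.22], [0.06, 2.58], [-1.02, 4.17], [0.09, 2.62], [-3.14, 3.14]. Speed limits (rad/s): [2.57, 2.57, 3.14, 3.14, 3.14, 3.14].

INTERFACE

Orientations are given as a rotation vector (axis times angle).
In Python, from station import ctrl, vision gives the robot as it stands. The module is installed in compiled form; this text tells all that it offers.
- The arm moves only by the tool drive_tool, never from a script. Its argument "rows" is a list of rows, each a list of 2 entries, a list of its own where there are three numbers: the shift along the tool's x, y, z in m, then the turn about the tool's z in rad. A call has 1 to 10 rows; each row shifts and turns the commanded pose from where the row before left it, along the tool's axes as they then stand; what a row does not reach is not made up. A row lasts 1/10 s, in which the tool goes at most 50 mm and 8.59 degrees, less where a joint would pass 70% of its speed; a pose out of reach is approached as far as the arm can. A call with a gripper value outside its range is refused whole. "jaw" is the closure, from 0 (fully open) to 1 (shut), set as the call begins (left out, the last holds). The fingers move at their own pace and stop on an object; "grip_force" is the grip in N (left out, the last holds). Time passes only in rows, so rows that do not move let the fingers close. It gives the time, the measured TCP pose, the force, the opening and the grip force at its end, in the units of the state.
- ctrl.get_obs(): the state, without advancing time (a new reading comes with each control period).
- vision.get_image(name): name is "scene" or "top"; returns a dict with "image" (480x640x3 uint8, blue, green, red), "vertical_fov" (degrees; the focal length in pixels is half the picture's height over the tangent of half this angle, whatever the lens; pixels are square), "cx", "cy" (the principal point, pixels), "R" (3x3) and "t" (3): a world point X has camera coordinates R X + t. Camera axes: x right, y down, z forward; pixel columns grow to the right and rows downward; lengths in m; the calibration is good to about 2 mm. A picture is of the moment at which its call begins. There is no depth.
- ctrl.finish_job(): hands the job in; it is judged then, once.
The state is a dict: "t": time; "q": joint angles; "dq": joint speeds; "effort": joint torques, N m; "tool_pos": TCP position; "tool_rot": TCP orientation; "contact_force": force on the tool from outside, world axes, zero at the start; "wrist_torque": the same for the moment, N m; "opening": finger opening in m; "grip_force": force on a finger pad.
Only numpy, scipy, OpenCV 4.12 (cv2) and the standard library are available. Lean on these libraries where they do the work, as an engineer would, in place of code of your own. Each camera call takes 0.05 s, during which the arm holds its last target. There are 200 camera calls.

## Working session

There is one attempt and no reset: what is moved stays moved. The work goes in short steps, Python scripts to look and compute and a tool call to move; the robot and the scene stay as the last step left them, time stands still between calls to the robot, and variables do not carry over. Pictures are saved under pics/ and viewed, at most 14 in all, crops included, and the job is handed in when it is done.

Besides the shell and the picture viewer there is one more tool, called as name([rows], argument=value, ...), one row to a line, values as JSON. drive_tool: Moves the arm, as the interface text tells. Its arguments: {"type":"object","properties":{"rows":{"type":"array","items":{"type":"array"}},"jaw":{"type":"number"},"grip_force":{"type":"number"}},"required":["rows"]}

```bash
mkdir -p pics; ls
cat > h.py <<'E'
import numpy as np, cv2
from station import ctrl, vision
def shot(name,fn=None):
    d=vision.get_image(name)
    np.savez('pics/%s.npz'%(fn or name),**{k:np.array(v) for k,v in d.items()})
    cv2.imwrite('pics/%s.png'%(fn or name),d['image']); return d
def load(fn): return dict(np.load('pics/%s.npz'%fn))
def ray(d,u,v):
    f=240/np.tan(np.radians(float(d['vertical_fov']))/2)
    c=np.array([(u-d['cx'])/f,(v-d['cy'])/f,1.]); R=d['R']
    return -R.T@d['t'], R.T@c
def onz(d,u,v,z):
    o,r=ray(d,u,v); return o+r*(z-o[2])/r[2]
def proj(d,X):
    f=240/np.tan(np.radians(float(d['vertical_fov']))/2)
    c=d['R']@np.array(X,float)+d['t']; return c[0]/c[2]*f+d['cx'],c[1]/c[2]*f+d['cy']
def crop(d,u0,v0,u1,v1,s,fn):
    cv2.imwrite('pics/%s.png'%fn,cv2.resize(d['image'][v0:v1,u0:u1],None,fx=s,fy=s,interpolation=cv2.INTER_CUBIC))
E
python3 - <<'E'
from h import *
for n in('scene','top'):
    d=shot(n); print(n,-d['R'].T@d['t'],d['R'],d['vertical_fov'])
print(ctrl.get_obs(),ctrl.finger_overhang)
E
```

```text
pics
scene [-0.18857891  0.99644468  0.93095052] [[-0.79873765 -0.60135035  0.01989782]
 [-0.33598163  0.41834203 -0.84386391]
 [ 0.49913376 -0.68071118 -0.5361882 ]] 45.4457423903165
top [ 0.37036619 -0.0160744   1.45143898] [[-2.98619682e-04 -9.99967212e-01 -8.09233574e-03]
 [-9.87936906e-01  1.54815982e-03 -1.54849192e-01]
 [ 1.54856643e-01  7.94847612e-03 -9.87904976e-01]] 51.94870102208224
{'t': 0.1, 'q': array([-1.46801358e+00,  5.32641876e-02,  1.61417156e+00,  1.92527965e-05,
        1.47603115e+00, -1.18993066e-01]), 'dq': array([-0.00048941, -0.00062987, -0.00342665,  0.00109268,  0.00043238,
        0.00056713]), 'effort': array([-3.40662182e-04, -3.94900775e+01, -3.71365070e+01, -1.38782966e-04,
        3.89389606e-03,  2.02199874e-05]), 'tool_pos': array([ 0.13743922, -0.60924734,  0.30279349]), 'tool_rot': array([-3.12043553e+00, -3.47440898e-01, -5.39323955e-05]), 'contact_force': array([-0.30225685, -0.17504491,  0.40639778]), 'wrist_torque': array([0.05071656, 0.04760037, 0.01117491]), 'grip_force': 0.0, 'opening': 0.08557127982610684} 0.0726
```

View pics/scene.png

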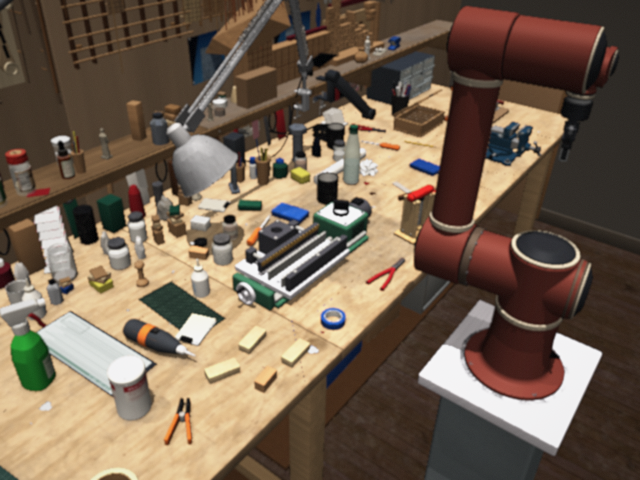

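View pics/top.png

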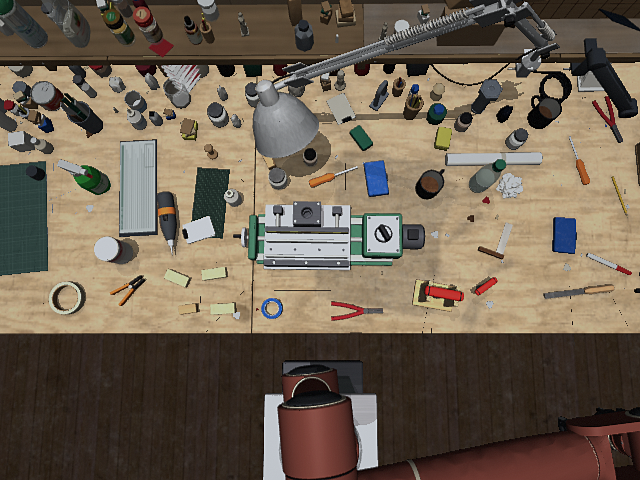

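Top view: pale blanks at (178,278), (214,273) and (223,309), with the browner beech at (189,308). There is a red T-handle in the rack at (443,293) and a smaller red one lying at (485,286). The feed table is around (325,238) and the selector at (383,233). Next I'll take closer crops.

Run:
```python
from h import *
d=load('top'); im=d['image']
a=cv2.resize(im[195:275,235:430],None,fx=4,fy=4,interpolation=cv2.INTER_CUBIC)
b=cv2.resize(im[260:325,160:260],None,fx=3.9,fy=3.9,interpolation=cv2.INTER_CUBIC)
c=cv2.resize(im[260:325,405:505],None,fx=3.9,fy=3.9,interpolation=cv2.INTER_CUBIC)
w=np.hstack([b,c]); print(a.shape,b.shape)
cv2.imwrite('pics/c1.png',np.vstack([a,w]))
```

```text
(320, 780, 3) (254, 390, 3)
```

View pics/c1.png

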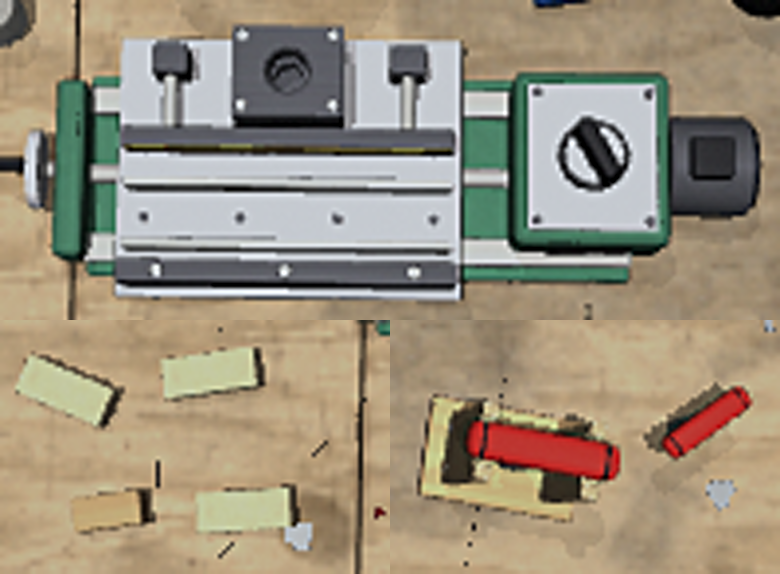

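Run:
```python
from h import *
d=load('top'); np.set_printoptions(precision=4,suppress=True)
T=lambda u,v,z:onz(d,235+u/4,195+v/4,z)
B=lambda u,v,z:onz(d,160+u/3.9,260+(v-320)/3.9,z)
K=lambda u,v,z:onz(d,405+(u-390)/3.9,260+(v-320)/3.9,z)
for n,p in dict(screw=T(288,69,.104),sel=T(594,153,.118),fL=T(118,262,.084),fR=T(451,258,.084),p2L=T(122,187,.07),p2R=T(453,183,.07),p1L=T(122,247,.07),p1R=T(453,243,.07),barL=T(122,130,.086),barR=T(455,128,.086),
 gb1=T(515,73,.078),gb2=T(668,73,.078),gb3=T(668,252,.078),gb4=T(511,245,.078),wa=T(577,126,.118),wb=T(612,178,.118),
 k1=K(470,436,.147),k2=K(620,462,.147)).items(): print(n,p)
q={'b0':[(30,354),(117,386),(103,427),(16,392)],'b1':[(161,359),(256,347),(261,388),(166,400)],'b2':[(196,493),(290,487),(293,528),(199,532)]}
for n,c in q.items():
    P=np.array([B(*x,.02) for x in c]); e=(P[0]-P[1]+P[3]-P[2])/2; s=(P[0]-P[3]+P[1]-P[2])/2
    print(n,P.mean(0),np.linalg.norm(e),np.linalg.norm(s),'ang of long axis from y',np.degrees(np.arctan2(-e[0],e[1])))
```

```text
screw [0.6534 0.0354 0.104 ]
sel [ 0.5913 -0.1751  0.118 ]
fL [0.5203 0.1543 0.084 ]
fR [ 0.5228 -0.0781  0.084 ]
p2L [0.5753 0.1541 0.07  ]
p2R [ 0.5778 -0.0806  0.07  ]
p1L [0.5325 0.1534 0.07  ]
p1R [ 0.535  -0.0802  0.07  ]
barL [0.6135 0.1528 0.086 ]
barR [ 0.6145 -0.0816  0.086 ]
gb1 [ 0.6556 -0.125   0.078 ]
gb2 [ 0.6554 -0.2335  0.078 ]
gb3 [ 0.5276 -0.2303  0.078 ]
gb4 [ 0.5326 -0.1205  0.078 ]
wa [ 0.6101 -0.1638  0.118 ]
wb [ 0.5739 -0.1871  0.118 ]
k1 [ 0.4356 -0.2792  0.147 ]
k2 [ 0.4181 -0.3794  0.147 ]
b0 [0.4768 0.4162 0.02  ] 0.07080276187601324 0.030841570971964286 ang of long axis from y -20.716389300413002
b1 [0.4888 0.3085 0.02  ] 0.07134290414900263 0.031019593626687065 ang of long axis from y 7.167283753834087
b2 [0.3879 0.2803 0.02  ] 0.06953186052748746 0.029413555064622232 ang of long axis from y 2.993030430304543
```

drive_tool([
  [[0.036,-0.018,0],0],
  [[0.036,-0.018,0],0],
  [[0.036,-0.018,0],0],
  [[0.036,-0.018,0],0],
  [[0.036,-0.018,0],0],
  [[0.036,-0.018,0],0],
  [[0.036,-0.018,0],0],
  [[0.036,-0.018,0],0],
  [[0.036,-0.018,0],0],
  [[0.036,-0.018,0],0],
], jaw=0.3)

```text
t: 1.1
tool_pos: [0.45, -0.3534, 0.3034]
tool_rot: [-3.122, -0.348, 0.001]
contact_force: [0.8, -1.7, -0.1]
opening: 0.0602
grip_force: 0.0
```

drive_tool([
  [[0,0,0],-0.147],
  [[0,0,0],-0.147],
  [[0,0,0],-0.147],
  [[0,0,0],-0.147],
  [[0,0,0],-0.147],
  [[0,0,0],-0.147],
  [[0,0,0],-0.147],
  [[0,0,0],-0.147],
  [[0,0,0],-0.147],
  [[0,0,0],-0.147],
])

```text
t: 2.1
tool_pos: [0.4489, -0.3547, 0.3032]
tool_rot: [-2.075, -2.357, -0.0]
contact_force: [-0.3, -1.1, 0.4]
opening: 0.0597
grip_force: 0.0
```

drive_tool([
  [[0.04,0.0075,0],0],
  [[0.04,0.0075,0],0],
  [[0.04,0.0075,0],0],
  [[0.04,0.0075,0],0],
  [[0.04,0.0075,0],0],
  [[0.04,0.0075,0],0],
  [[0.04,0.0075,0],0],
  [[0.04,0.0075,0],0],
])

```text
t: 2.9
tool_pos: [0.4696, -0.0283, 0.3035]
tool_rot: [-2.083, -2.351, 0.0]
contact_force: [-0.1, 0.1, -0.0]
opening: 0.06
grip_force: 0.0
```

drive_tool([
  [[0.04,0.0075,0],0],
  [[0.04,0.0075,0],0],
  [[0.04,0.0075,0],0],
  [[0.04,0.0075,0],0],
  [[0.04,0.0075,0],0],
  [[0.04,0.0075,0],0],
  [[0.04,0.0075,0],0],
  [[0.04,0.0075,0],0],
  [[0,0,0],0],
])

```text
t: 3.8
tool_pos: [0.4902, 0.2985, 0.3031]
tool_rot: [-2.076, -2.356, 0.0]
contact_force: [0.1, -0.0, 0.8]
opening: 0.0599
grip_force: 0.0
```

drive_tool([
  [[0.01,0,0.03],0],
  [[0,0,0.04],0],
  [[0,0,0.04],0],
  [[0,0,0.04],0],
  [[0,0,0.03],0],
  [[0,0,0.025],0],
  [[0,0,0.015],0],
  [[0,0,0.007],0],
  [[0,0,0],0],
])

```text
t: 4.7
tool_pos: [0.4895, 0.3045, 0.0764]
tool_rot: [-2.083, -2.351, 0.002]
contact_force: [0.9, 0.1, 0.0]
opening: 0.0599
grip_force: 0.0
```

drive_tool([
  [[0,0,0],0],
  [[0,0,0],0],
  [[0,0,0],0],
  [[0,0,0],0],
  [[0,0,0],0],
  [[0,0,0],0],
], jaw=0.8, grip_force=35)

```text
t: 5.3
tool_pos: [0.491, 0.3054, 0.0789]
tool_rot: [2.082, 2.351, 0.005]
contact_force: [-0.3, -0.3, 6.3]
opening: 0.029
grip_force: 35.9
```

drive_tool([
  [[0,0,-0.02],0],
  [[0,0,-0.04],0],
  [[0,0,-0.04],0],
  [[0,0,-0.03],0.1405],
  [[0,0,0],0.1405],
  [[0,0,0],0.1405],
  [[0,0,0],0.1405],
  [[0,0,0],0.1405],
  [[0,0,0],0.1405],
  [[0,0,0],0.1405],
])

```text
t: 6.3
tool_pos: [0.4894, 0.3048, 0.2067]
tool_rot: [2.95, 1.081, -0.001]
contact_force: [-0.4, -0.1, -0.5]
opening: 0.0292
grip_force: 35.2
```

drive_tool([
  [[0,0,0],0.1405],
  [[0,0,0],0.1405],
  [[0,0,0],0.1405],
  [[0,0,0],0.1405],
  [[0,0,0],0.1405],
  [[0,0,0],0],
])

```text
t: 6.9
tool_pos: [0.4895, 0.3048, 0.2067]
tool_rot: [3.141, 0.01, -0.001]
contact_force: [0.3, 0.2, -0.9]
opening: 0.029
grip_force: 35.2
```

drive_tool([
  [[0.0108,0.0355,0],0],
  [[0.0108,0.0355,0],0],
  [[0.0108,0.0355,0],0],
  [[0.0108,0.0355,0],0],
  [[0.0108,0.0355,0],0],
  [[0.0108,0.0355,0],0],
  [[0,0,0],0],
  [[0,0,0],0],
])

```text
t: 7.7
tool_pos: [0.5558, 0.0917, 0.2068]
tool_rot: [-3.141, -0.01, 0.001]
contact_force: [0.4, 0.6, -0.0]
opening: 0.0289
grip_force: 35.2
```

Run:
```python
from h import *
a=shot('scene','s2');b=shot('top','t2')
A=cv2.resize(a['image'][190:330,220:400],None,fx=4,fy=4,interpolation=cv2.INTER_CUBIC)
cv2.imwrite('pics/c2.png',A)
print(proj(a,[.561,.093,.09]),proj(b,[.561,.093,.09]))
```

```text
(np.float64(291.11673358532585), np.float64(256.6697979098902)) (np.float64(286.41823960155983), np.float64(245.74015074578494))
```

View pics/c2.png

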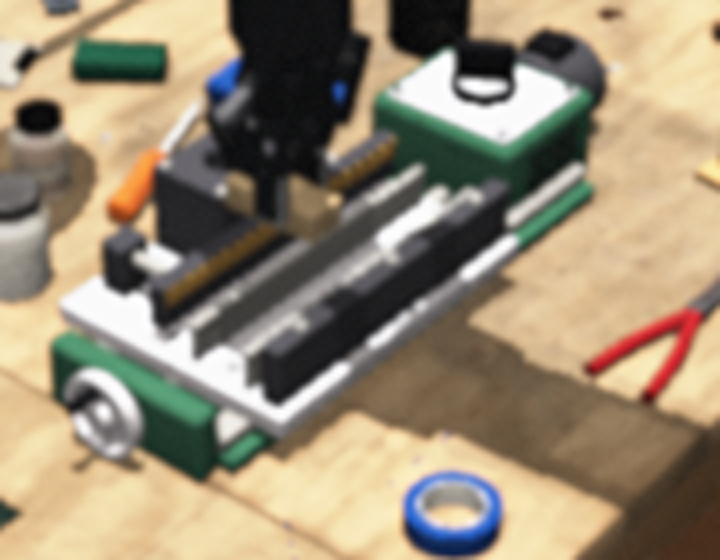

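```bash
python3 - <<'E'
from h import *
a=load('s2')
for n,X in {'n+y top':(-.035,.015,.148),'n-y top':(-.035,-.015,.148),'n+y bot':(-.035,.015,.128),'n-y bot':(-.035,-.015,.128),'f+y top':(.035,.015,.148),'f+y bot':(.035,.015,.128),'f-y top':(.035,-.015,.148)}.items():
    for o in (0,.005):
        u,v=proj(a,[.5558+o+X[0],.0917+X[1],X[2]]); print(n,o,round(4*(u-220)),round(4*(v-190)))
for n,X in {'fence L face top':(.5215,.154,.084),'par2 L':(.578,.154,.07),'par1 L':(.534,.154,.07),'par2 R':(.578,-.08,.07),'bar face L':(.601,.154,.086),'fence R':(.521,-.08,.084)}.items():
    u,v=proj(a,X); print(n,round(4*(u-220)),round(4*(v-190)))
E
python3 -c "
import cv2;a=cv2.imread('pics/s2.png')[222:262,262:317];cv2.imwrite('pics/c3.png',cv2.resize(a,None,fx=12,fy=12,interpolation=cv2.INTER_CUBIC))"
```

```text
n+y top 0 321 223
n+y top 0.005 315 220
n-y top 0 352 201
n-y top 0.005 345 198
n+y bot 0 321 250
n+y bot 0.005 315 247
n-y bot 0 351 228
n-y bot 0.005 345 225
f+y top 0 232 183
f+y top 0.005 226 180
f+y bot 0 233 210
f+y bot 0.005 227 207
f-y top 0 264 162
f-y top 0.005 257 159
fence L face top 271 345
par2 L 201 328
par1 L 255 355
par2 R 425 167
bar face L 172 293
fence R 494 178
```

View pics/c3.png

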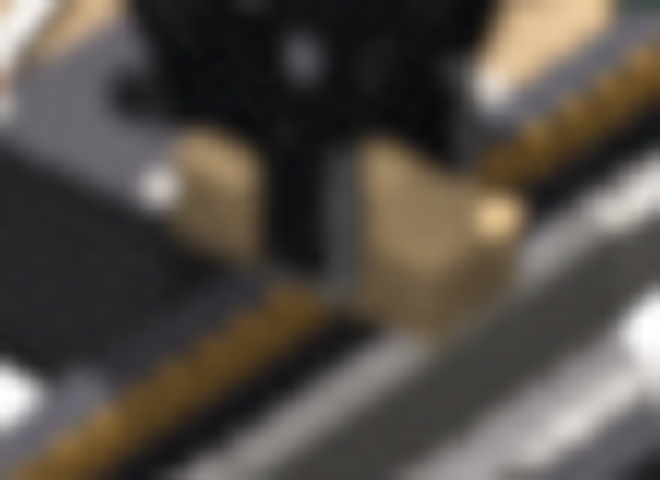

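drive_tool([
  [[0,0,0.02],0],
  [[0,0,0.02],0],
  [[0,0,0.01],0],
  [[0,0,0.005],0],
  [[0,0,0.002],0],
  [[0,0,0],0],
  [[0,0,0],0],
])

```text
t: 8.5
tool_pos: [0.5562, 0.0924, 0.1508]
tool_rot: [-3.142, -0.01, -0.002]
contact_force: [0.3, -0.4, 0.4]
opening: 0.0291
grip_force: 35.2
```

drive_tool([
  [[0,0,0],0],
  [[0,0,0],0],
  [[0,0,0],0],
  [[0,0,-0.01],0],
  [[0,0,-0.04],0],
  [[0,0,-0.04],0],
  [[0,0,-0.04],0],
  [[0,0,-0.03],0],
  [[0,0,0],0],
], jaw=0.48)

```text
t: 9.4
tool_pos: [0.5579, 0.0923, 0.3176]
tool_rot: [-3.141, -0.009, -0.019]
contact_force: [0.0, 0.4, 0.8]
opening: 0.0445
grip_force: 0.0
```

Run:
```python
from h import *
a=shot('scene','s3')
A=cv2.resize(a['image'][190:400,190:350],None,fx=3.5,fy=2.8,interpolation=cv2.INTER_CUBIC)
A=np.hstack([cv2.resize(a['image'][215:300,240:340],(400,340),interpolation=cv2.INTER_CUBIC),cv2.resize(a['image'][315:400,190:320],(400,262),interpolation=cv2.INTER_CUBIC)[:, :] if 0 else cv2.resize(a['image'][315:400,200:300+0],(400,340),interpolation=cv2.INTER_CUBIC)])
cv2.imwrite('pics/c4.png',A)
```

```text
(no output)
```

View pics/c4.png

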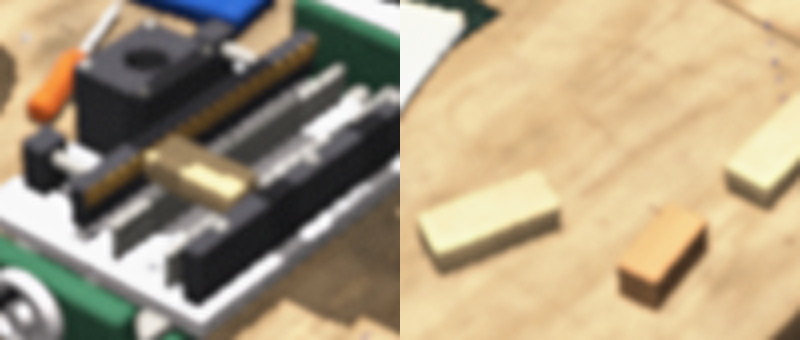

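drive_tool([
  [[0,0,0],-0.147],
  [[0,0,0],-0.147],
  [[0,0,0],-0.147],
  [[0,0,0],-0.147],
  [[0,0,0],-0.147],
  [[0,0,0],-0.147],
  [[0,0,0],-0.147],
  [[0,0,0],-0.147],
  [[0,0,0],-0.147],
  [[0,0,0],-0.147],
], jaw=0.3)

```text
t: 10.45
tool_pos: [0.555, 0.0922, 0.308]
tool_rot: [-2.316, -2.119, 0.004]
contact_force: [-0.3, 0.2, -0.6]
opening: 0.0593
grip_force: 0.0
```

drive_tool([
  [[0,0,0],-0.147],
  [[0.0328,-0.0267,0],0],
  [[0.0328,-0.0267,0],0],
  [[0.0328,-0.0267,0],0],
  [[0.0328,-0.0267,0],0],
  [[0.0328,-0.0267,0],0],
  [[0.0328,-0.0267,0],0],
  [[0,0,0],0],
  [[0,0,0],0],
])

```text
t: 11.35
tool_pos: [0.3847, 0.2806, 0.3087]
tool_rot: [-2.16, -2.281, 0.003]
contact_force: [0.0, -1.2, 0.2]
opening: 0.0598
grip_force: 0.0
```

drive_tool([
  [[0,0,0.03],0],
  [[0,0,0.04],0],
  [[0,0,0.04],0],
  [[0,0,0],0],
  [[0,0,0],0],
])

```text
t: 11.85
tool_pos: [0.3859, 0.2795, 0.1996]
tool_rot: [-2.164, -2.276, 0.003]
contact_force: [-0.1, 0.3, 0.7]
opening: 0.0595
grip_force: 0.0
```

drive_tool([
  [[0.001,0.002,0],0],
  [[0,0,0.03],0],
  [[0,0,0.04],0],
  [[0,0,0.03],0],
  [[0,0,0.015],0],
  [[0,0,0.0045],0],
  [[0,0,0],0],
  [[0,0,0],0],
])

```text
t: 12.65
tool_pos: [0.3892, 0.2823, 0.0827]
tool_rot: [2.162, 2.277, 0.006]
contact_force: [0.3, -0.0, 0.8]
opening: 0.0601
grip_force: 0.0
```

drive_tool([
  [[0,0,0],0],
  [[0,0,0],0],
  [[0,0,0],0],
  [[0,0,0],0],
  [[0,0,0],0],
  [[0,0,0],0],
], jaw=0.8, grip_force=35)

```text
t: 13.25
tool_pos: [0.3885, 0.2821, 0.0819]
tool_rot: [2.162, 2.278, 0.004]
contact_force: [0.2, 0.1, 6.0]
opening: 0.0291
grip_force: 35.9
```

drive_tool([
  [[0,0,-0.02],0],
  [[0,0,-0.04],0],
  [[0,0,-0.04],0],
  [[0,0,-0.03],0.1465],
  [[0,0,0],0.1465],
  [[0,0,0],0.1465],
  [[0,0,0],0.1465],
  [[0,0,0],0.1465],
  [[0,0,0],0.1465],
  [[0,0,0],0.1465],
])

```text
t: 14.25
tool_pos: [0.3872, 0.2814, 0.21]
tool_rot: [3.005, 0.915, -0.001]
contact_force: [0.1, 0.5, 0.4]
opening: 0.029
grip_force: 35.2
```

drive_tool([
  [[0,0,0],0.1465],
  [[0,0,0],0.1465],
  [[0,0,0],0.1465],
  [[0,0,0],0.1465],
  [[0,0,0],0],
])

```text
t: 14.75
tool_pos: [0.3872, 0.2814, 0.2101]
tool_rot: [3.141, 0.018, -0.001]
contact_force: [-1.1, -0.1, -0.5]
opening: 0.0293
grip_force: 35.2
```

drive_tool([
  [[0.0243,0.0353,0],0],
  [[0.0243,0.0353,0],0],
  [[0.0243,0.0353,0],0],
  [[0.0243,0.0353,0],0],
  [[0.0243,0.0353,0],0],
  [[0.0243,0.0353,0],0],
  [[0.0243,0.0353,0],0],
  [[0,0,0],0],
  [[0,0,0],0],
])

```text
t: 15.65
tool_pos: [0.5604, 0.0357, 0.21]
tool_rot: [-3.141, -0.018, 0.002]
contact_force: [0.6, 0.1, -0.8]
opening: 0.0289
grip_force: 35.2
```

Run:
```python
from h import *
a=shot('scene','s4'); o=ctrl.get_obs(); print(o['tool_pos'],o['tool_rot'])
cv2.imwrite('pics/c5.png',cv2.resize(a['image'][205:275,260:350],None,fx=8,fy=8,interpolation=cv2.INTER_CUBIC))
P=o['tool_pos']; b=P[2]-.0815
for X in ((-.035,.015,0),(-.035,-.015,0),(-.035,-.015,.02),(.035,.015,0),(.035,.015,.02)):
    u,v=proj(a,P*[1,1,0]+np.array(X)+[0,0,b]); print(X,8*(u-260),8*(v-205))
```

```text
[0.55997198 0.0365237  0.2099248 ] [-3.14104575e+00 -1.99890123e-02  1.94326086e-03]
(-0.035, 0.015, 0) 421.98980300675566 294.39156204560777
(-0.035, -0.015, 0) 479.8266733006267 252.80658157864605
(-0.035, -0.015, 0.02) 481.1027545157526 199.74637481505374
(0.035, 0.015, 0) 248.31959081429477 217.5428564724739
(0.035, 0.015, 0.02) 247.87536091633865 164.75238679354197
```

View pics/c5.png

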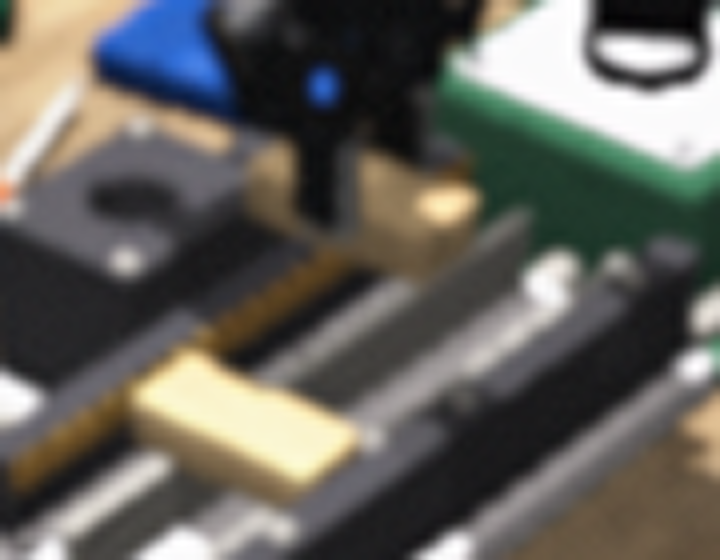

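drive_tool([
  [[0,0,0.02],0],
  [[0,0,0.02],0],
  [[0,0,0.01],0],
  [[0,0,0.005],0],
  [[0,0,0.002],0],
  [[0,0,0],0],
  [[0,0,0],0],
])

```text
t: 16.4
tool_pos: [0.5616, 0.0375, 0.1565]
tool_rot: [-3.141, -0.022, -0.007]
contact_force: [0.8, 0.2, 8.5]
opening: 0.0289
grip_force: 38.2
```

drive_tool([
  [[0,0,0],0],
  [[0,0,0],0],
  [[0,0,0],0],
  [[0,0,-0.01],0],
  [[0,0,-0.04],0],
  [[0,0,-0.04],0],
  [[0,0,-0.04],0],
  [[0,0,-0.03],0],
  [[0,0,0],0],
], jaw=0.48)

```text
t: 17.3
tool_pos: [0.5623, 0.0363, 0.3206]
tool_rot: [3.141, 0.018, 0.017]
contact_force: [0.5, -0.0, -0.3]
opening: 0.0447
grip_force: 0.0
```

Run:
```python
from h import *
a=shot('scene','s5');b=load('s3')
for s in('s3','s5'):
    i=cv2.cvtColor(load(s)['image'],cv2.COLOR_BGR2HSV)[355:390,195:248]; m=(i[...,2]>190); ys,xs=np.nonzero(m)
    print(s,cv2.absdiff(a['image'][350:400,195:250],b['image'][350:400,195:250]).max(),xs.mean()+195,ys.mean()+355,m.sum())
```

```text
s3 4 220.8871951219512 371.5609756097561 1640
s5 4 220.8714198659354 371.5551492992078 1641
```

Run:
```python
from h import *
a=load('s5')
cv2.imwrite('pics/c6.png',cv2.resize(a['image'][212:282,250:350],None,fx=8,fy=8,interpolation=cv2.INTER_CUBIC))
for n,(x,y) in {'L':(.560,.0923),'M':(.5616,.0375)}.items():
  for X in ((-.035,.015,.09),(-.035,-.015,.09),(.035,.015,.09),(.035,-.015,.09)):
    u,v=proj(a,np.array(X)+[x,y,0]); print(n,X,8*(u-250),8*(v-212))
```

```text
L (-0.035, 0.015, 0.09) 389.85607922859526 421.029694374839
L (-0.035, -0.015, 0.09) 449.99162303853336 376.3379352862039
L (0.035, 0.015, 0.09) 216.8109005052038 338.85051232753335
L (0.035, -0.015, 0.09) 277.92261474326097 296.36610571724395
M (-0.035, 0.015, 0.09) 494.4179738303683 338.5135875412434
M (-0.035, -0.015, 0.09) 551.5440027303857 296.1251971095405
M (0.035, 0.015, 0.09) 323.3520786816025 260.38337272035005
M (0.035, -0.015, 0.09) 381.47256557952096 220.038124058452
```

View pics/c6.png

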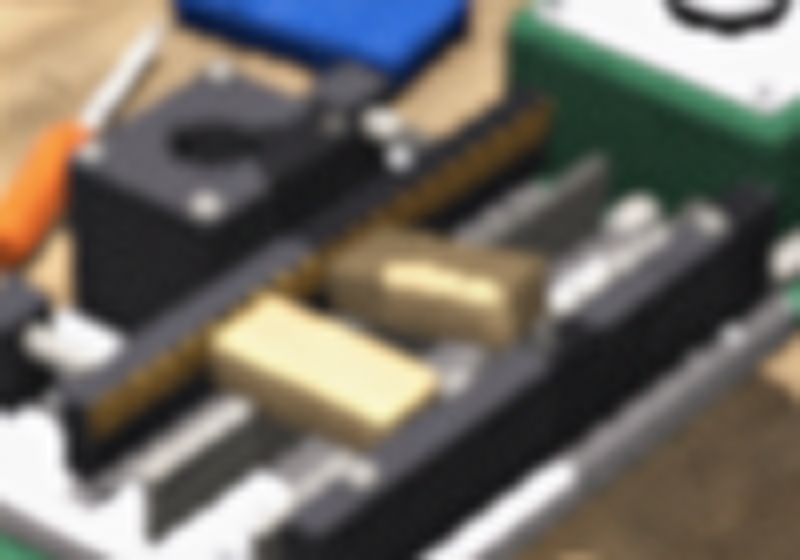

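drive_tool([
  [[0,0,0],-0.133],
  [[0,0,0],-0.133],
  [[0,0,0],-0.133],
  [[0,0,0],-0.133],
  [[0,0,0],-0.133],
  [[0,0,0],-0.133],
  [[0,0,0],-0.133],
  [[0,0,0],-0.133],
  [[0,0,0],-0.133],
], jaw=0.3)

```text
t: 18.25
tool_pos: [0.5596, 0.0364, 0.3113]
tool_rot: [-2.579, -1.79, 0.005]
contact_force: [-0.6, 0.2, -0.2]
opening: 0.0597
grip_force: 0.0
```

drive_tool([
  [[0.0361,-0.0238,0],0],
  [[0.0361,-0.0238,0],0],
  [[0.0361,-0.0238,0],0],
  [[0.0361,-0.0238,0],0],
  [[0.0361,-0.0238,0],0],
  [[0.0361,-0.0238,0],0],
  [[0.0361,-0.0238,0],0],
  [[0.0361,-0.0238,0],0],
  [[0.0361,-0.0238,0],0],
])

```text
t: 19.15
tool_pos: [0.474, 0.4174, 0.3113]
tool_rot: [2.585, 1.785, -0.005]
contact_force: [1.5, -0.2, -0.1]
opening: 0.0599
grip_force: 0.0
```

drive_tool([
  [[0,0,0.03],0],
  [[0,0,0.04],0],
  [[0,0,0.04],0],
  [[0,0,0],0],
  [[0,0,0],0],
])

```text
t: 19.65
tool_pos: [0.4745, 0.4156, 0.2019]
tool_rot: [-2.585, -1.785, 0.006]
contact_force: [1.1, 0.3, 2.0]
opening: 0.0599
grip_force: 0.0
```

Run:
```python
from h import *
a=shot('scene','s6');b=load('s3')
d=cv2.absdiff(a['image'],b['image'])[350:400,195:250]; print(d.max(),(d>40).sum(), ctrl.get_obs()['tool_pos'],ctrl.get_obs()['tool_rot'])
```

```text
119 2402 [0.47567298 0.416256   0.20444873] [-2.58560726e+00 -1.78443259e+00 -1.20804048e-03]
```

drive_tool([
  [[0.0005,0.001,0],0],
  [[0,0,0.03],0],
  [[0,0,0.04],0],
  [[0,0,0.03],0],
  [[0,0,0.015],0],
  [[0,0,0.006],0],
  [[0,0,0],0],
  [[0,0,0],0],
])

```text
t: 20.5
tool_pos: [0.4777, 0.4171, 0.0848]
tool_rot: [2.586, 1.785, 0.006]
contact_force: [-0.6, 0.6, 0.0]
opening: 0.0596
grip_force: 0.0
```

drive_tool([
  [[0,0,0],0],
  [[0,0,0],0],
  [[0,0,0],0],
  [[0,0,0],0],
  [[0,0,0],0],
  [[0,0,0],0],
], jaw=0.8, grip_force=35)

```text
t: 21.1
tool_pos: [0.4774, 0.4169, 0.0842]
tool_rot: [2.585, 1.785, 0.005]
contact_force: [-0.2, -0.4, 6.4]
opening: 0.0288
grip_force: 35.6
```

drive_tool([
  [[0,0,-0.02],0],
  [[0,0,-0.04],0],
  [[0,0,-0.04],0],
  [[0,0,-0.03],0.133],
  [[0,0,0],0.133],
  [[0,0,0],0.133],
  [[0,0,0],0.133],
  [[0,0,0],0.133],
  [[0,0,0],0.133],
  [[0,0,0],0.133],
])

```text
t: 22.1
tool_pos: [0.4761, 0.416, 0.2119]
tool_rot: [3.112, 0.426, -0.001]
contact_force: [0.0, -0.7, 0.1]
opening: 0.0288
grip_force: 34.9
```

drive_tool([
  [[0,0,0],0.133],
  [[0,0,0],0.133],
  [[0,0,0],0],
  [[0.0072,0.0398,0],0],
  [[0.0072,0.0398,0],0],
  [[0.0072,0.0398,0],0],
  [[0.0072,0.0398,0],0],
  [[0.0072,0.0398,0],0],
])

```text
t: 22.9
tool_pos: [0.5145, 0.2161, 0.2123]
tool_rot: [3.141, 0.024, -0.0]
contact_force: [0.5, -0.5, -0.4]
opening: 0.0291
grip_force: 34.9
```

drive_tool([
  [[0.0072,0.0398,0],0],
  [[0.0072,0.0398,0],0],
  [[0.0072,0.0398,0],0],
  [[0.0072,0.0398,0],0],
  [[0.0072,0.0398,0],0],
  [[0.0072,0.0398,0],0],
  [[0,0,0],0],
  [[0,0,0],0],
])

```text
t: 23.7
tool_pos: [0.5604, -0.0212, 0.2122]
tool_rot: [-3.141, -0.018, 0.001]
contact_force: [-0.1, -0.3, -0.5]
opening: 0.0287
grip_force: 35.0
```

Run:
```python
from h import *
a=shot('scene','s7'); o=ctrl.get_obs(); print(o['tool_pos'],o['tool_rot'])
cv2.imwrite('pics/c7.png',cv2.resize(a['image'][200:270,270:360],None,fx=8,fy=8,interpolation=cv2.INTER_CUBIC))
P=o['tool_pos']; b=P[2]-.0842
for X in ((-.035,.015,0),(-.035,-.015,0),(-.035,-.015,.02),(.035,.015,0),(.035,.015,.02)):
    u,v=proj(a,P*[1,1,0]+np.array(X)+[0,0,b]); print(X,8*(u-270),8*(v-200))
```

```text
[ 0.56028537 -0.02036043  0.2121041 ] [-3.14090883e+00 -1.96037240e-02  1.08934611e-03]
(-0.035, 0.015, 0) 449.4607433278006 257.549236708684
(-0.035, -0.015, 0) 504.30321547970516 218.1113491489118
(-0.035, -0.015, 0.02) 506.3032658345601 165.91461802937442
(0.035, 0.015, 0) 277.81575586810277 184.4870019538016
(0.035, 0.015, 0.02) 278.1696259841369 132.55631224963213
```

View pics/c7.png

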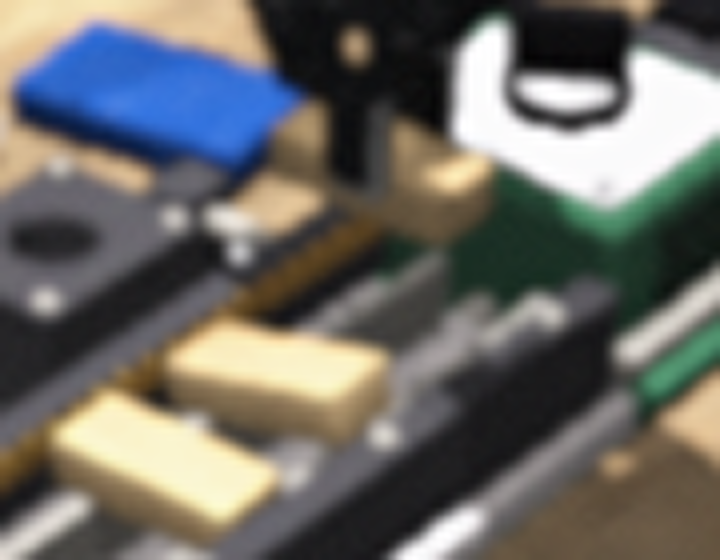

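drive_tool([
  [[0.0025,0,0.02],0],
  [[0,0,0.02],0],
  [[0,0,0.005],0],
  [[0,0,0.003],0],
  [[0,0,0],0],
  [[0,0,0],0],
  [[0,0,0],0],
])

```text
t: 24.45
tool_pos: [0.5637, -0.0206, 0.1656]
tool_rot: [3.141, 0.018, 0.003]
contact_force: [-0.2, 0.3, -0.3]
opening: 0.0289
grip_force: 35.0
```

Run:
```python
from h import *
a=load('s7'); im=cv2.resize(a['image'][220:270,275:340],None,fx=12,fy=12,interpolation=cv2.INTER_CUBIC)
def pl(P,c):
    q=np.array([[12*(u-275+.5),12*(v-220+.5)] for u,v in (proj(a,p) for p in P)],int); cv2.polylines(im,[q],False,c,1)
Y=lambda x,z:[(x+.0004*0-.0107*(y-.037),y,z) for y in (.154,-.08)]
pl(Y(.521,.084),(0,0,255)); pl(Y(.601,.086),(0,0,255))
for x,y in ((.560,.0923),(.5616,.0375)):
    for z in (.07,.09): pl([(x+s,y+t,z) for s,t in ((-.035,.015),(-.035,-.015),(.035,-.015),(.035,.015),(-.035,.015))],(0,255,0))
cv2.imwrite('pics/c8.png',im)
```

```text
(no output)
```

View pics/c8.png

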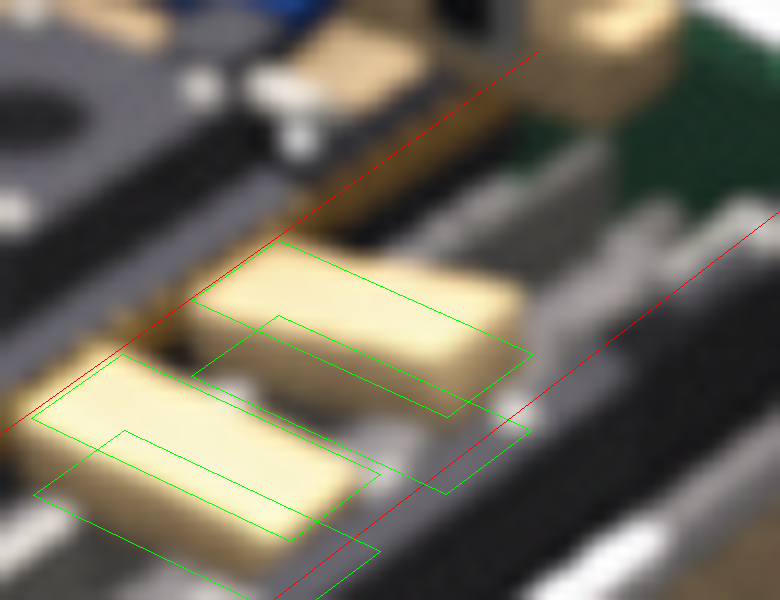

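drive_tool([
  [[0.002,0,0],0],
  [[0,0,0.004],0],
  [[0,0,0.003],0],
  [[0,0,0.002],0],
  [[0,0,0],0],
  [[0,0,0],0],
])

```text
t: 25.05
tool_pos: [0.5649, -0.0206, 0.1551]
tool_rot: [-3.141, -0.018, 0.001]
contact_force: [-2.0, 0.3, -0.6]
opening: 0.0287
grip_force: 34.9
```

drive_tool([
  [[0,0,0.001],0],
  [[0,0,0],0],
])

```text
t: 25.25
tool_pos: [0.5649, -0.0206, 0.1543]
tool_rot: [-3.142, -0.018, 0.001]
contact_force: [-3.3, 0.0, 0.3]
opening: 0.0289
grip_force: 35.0
```

drive_tool([
  [[0,0,0],0],
  [[0,0,0],0],
  [[0,0,0],0],
  [[0,0,-0.01],0],
  [[0,0,-0.04],0],
  [[0,0,-0.04],0],
  [[0,0,-0.04],0],
  [[0,0,0],0],
  [[0,0,0],0],
], jaw=0.48)

```text
t: 26.15
tool_pos: [0.5658, -0.0207, 0.2869]
tool_rot: [3.141, 0.018, 0.007]
contact_force: [0.7, -0.5, -1.2]
opening: 0.0446
grip_force: 0.0
```

Run:
```python
from h import *
a=shot('scene','s8')
cv2.imwrite('pics/c9.png',cv2.resize(a['image'][210:270,270:345],None,fx=10,fy=10,interpolation=cv2.INTER_CUBIC))
for n,(x,y) in {'L':(.5625,.0923),'M':(.560,.0375),'R':(.565,-.0206)}.items():
  for X in ((-.035,.015,.09),(-.035,-.015,.09),(.035,.015,.09)):
    u,v=proj(a,np.array(X)+[x,y,0]); print(n,X,10*(u-270),10*(v-210))
```

```text
L (-0.035, 0.015, 0.09) 279.4107429365374 542.5309635379614
L (-0.035, -0.015, 0.09) 354.6273977084803 486.76836766768247
L (0.035, 0.015, 0.09) 63.481388009347484 439.98607960170546
M (-0.035, 0.015, 0.09) 423.0305588296568 445.4293092475254
M (-0.035, -0.015, 0.09) 494.40731727198283 392.383262089223
M (0.035, 0.015, 0.09) 208.96529514380688 347.6601716709101
R (-0.035, 0.015, 0.09) 544.0421551026265 337.235784742812
R (-0.035, -0.015, 0.09) 611.7999355059811 287.1259054180621
R (0.035, 0.015, 0.09) 333.1029558450922 244.63553660898327
```

View pics/c9.png

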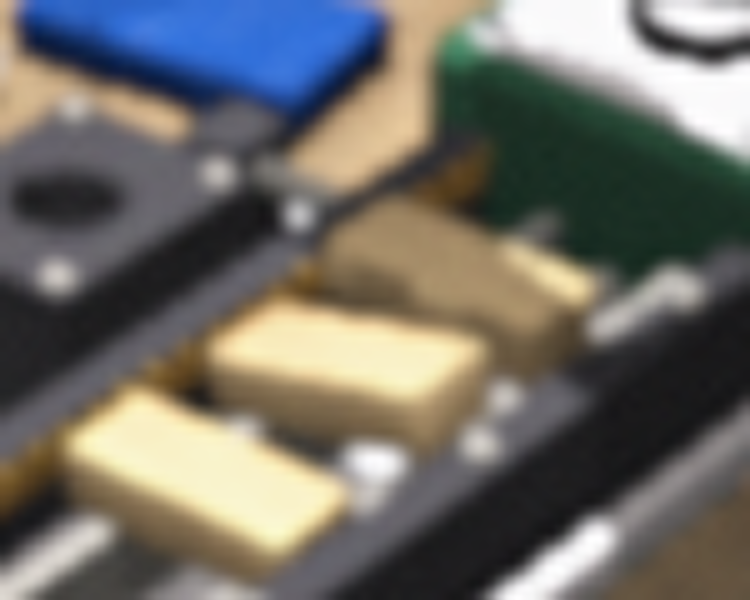

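drive_tool([
  [[-0.02,0.04,0],0],
  [[-0.02,0.04,0],0],
  [[-0.02,0.04,0],0],
  [[-0.02,0.04,0],0],
  [[-0.02,0.04,0],0],
  [[-0.02,0.04,0],0],
  [[0,0,0],0],
])

```text
t: 26.9
tool_pos: [0.4452, -0.2651, 0.2823]
tool_rot: [-3.141, -0.008, 0.006]
contact_force: [0.5, 0.3, 1.4]
opening: 0.0444
grip_force: 0.0
```

Run:
```python
from h import *
a=shot('top','t9')
cv2.imwrite('pics/c10.png',cv2.resize(a['image'][200:272,260:355],None,fx=8,fy=8,interpolation=cv2.INTER_CUBIC))
```

```text
(no output)
```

View pics/c10.png

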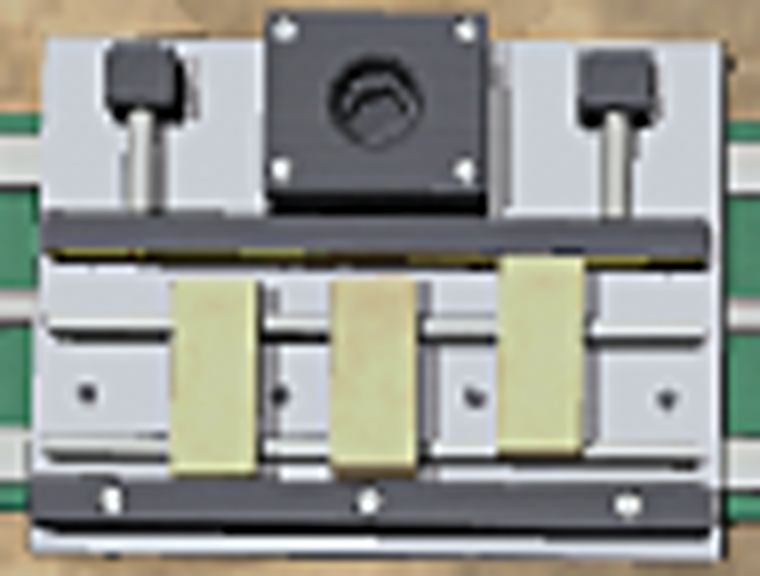

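Run:
```python
from h import *
d=load('t9'); np.set_printoptions(precision=4,suppress=True)
T=lambda u,v,z:onz(d,260+u/8-.5+.06,200+v/8-.5+.06,z)
for n,p in dict(fenceL=T(60,472,.084),fenceR=T(690,480,.084),barL=T(60,252,.086),barR=T(700,258,.086),L1=T(213,282,.09),L2=T(213,470,.09),M1=T(372,280,.09),M2=T(372,465,.095),M2b=T(372,465,.104),R1=T(540,258,.095),R1b=T(540,258,.106),R2=T(540,453,.09),p1L=T(48,460,.07),p1R=T(698,466,.07),p2=T(48,335,.07),bore=T(377,103,.104)).items(): print(n,p)
```

```text
fenceL [0.5258 0.1472 0.084 ]
fenceR [ 0.5227 -0.0727  0.084 ]
barL [0.6033 0.1483 0.086 ]
barR [ 0.6008 -0.0767  0.086 ]
L1 [0.5919 0.094  0.09  ]
L2 [0.5257 0.0933 0.09  ]
M1 [0.5925 0.0383 0.09  ]
M2 [0.5268 0.0378 0.095 ]
M2b [0.5258 0.0374 0.104 ]
R1 [ 0.5994 -0.0205  0.095 ]
R1b [ 0.5975 -0.0205  0.106 ]
R2 [ 0.5315 -0.0204  0.09  ]
p1L [0.5316 0.1532 0.07  ]
p1R [ 0.5292 -0.0761  0.07  ]
p2 [0.5762 0.154  0.07  ]
bore [0.6528 0.0363 0.104 ]
```

drive_tool([
  [[0.0166,-0.0351,0],0.017],
  [[0.0166,-0.0351,0],0],
  [[0.0166,-0.0351,0],0],
  [[0.0166,-0.0351,0],0],
  [[0.0166,-0.0351,0],0],
  [[0.0166,-0.0351,0],0],
  [[0.0166,-0.0351,0],0],
  [[0,0,0],0],
  [[0,0,0],0],
])

```text
t: 27.85
tool_pos: [0.5644, -0.0145, 0.283]
tool_rot: [-3.141, 0.003, 0.004]
contact_force: [0.3, 0.2, -0.1]
opening: 0.0445
grip_force: 0.0
```

drive_tool([
  [[0,0,0.03],0],
  [[0,0,0.03],0],
  [[0,0,0],0],
  [[0,0,0],0],
])

```text
t: 28.25
tool_pos: [0.5641, -0.017, 0.2239]
tool_rot: [-3.141, 0.01, 0.003]
contact_force: [0.5, 0.6, 0.1]
opening: 0.0447
grip_force: 0.0
```

drive_tool([
  [[0,0.003,0],0.005],
  [[0,0,0.02],0],
  [[0,0,0.02],0],
  [[0,0,0.02],0],
  [[0,0,0.008],0],
  [[0,0,0],0],
  [[0,0,0],0],
])

```text
t: 28.95
tool_pos: [0.5657, -0.0199, 0.1581]
tool_rot: [3.141, -0.017, 0.004]
contact_force: [-0.0, 0.8, 0.6]
opening: 0.0444
grip_force: 0.0
```

drive_tool([
  [[0,0,0],0],
  [[0,0,0],0],
  [[0,0,0],0],
  [[0,0,0],0],
  [[0,0,0],0],
  [[0,0,-0.015],0],
  [[-0.003,0,0],0],
  [[0,0,0],0],
], jaw=0.8, grip_force=25)

```text
t: 29.75
tool_pos: [0.5617, -0.0196, 0.172]
tool_rot: [3.141, -0.017, 0.001]
contact_force: [-0.9, -0.9, -0.8]
opening: 0.0285
grip_force: 24.8
```

drive_tool([
  [[0.001,0,0.008],0],
  [[0,0,0.005],0],
  [[0,0,0.002],0],
  [[0,0,0],0],
  [[0,0,0],0],
])

```text
t: 30.25
tool_pos: [0.5625, -0.0195, 0.1583]
tool_rot: [-3.141, 0.016, 0.004]
contact_force: [-9.5, 0.4, 15.9]
opening: 0.0291
grip_force: 26.4
```

drive_tool([
  [[0,0,0],0],
  [[0,0,0],0],
  [[0,0,0],0],
  [[0,0,-0.01],0],
  [[0,0,-0.03],0],
  [[0,0,-0.02],0],
  [[0,0,0],0],
  [[0,0,0],0],
], jaw=0.48)

```text
t: 31.05
tool_pos: [0.5629, -0.0196, 0.2167]
tool_rot: [3.141, -0.017, 0.001]
contact_force: [-0.3, 0.6, -0.6]
opening: 0.0444
grip_force: 0.0
```

drive_tool([
  [[-0.0005,-0.0285,0],0],
  [[-0.0005,-0.0285,0],0],
  [[0,0,0],0],
  [[0,0,0.02],0],
  [[0,0,0.02],0],
  [[0,0,0.013],0],
  [[0,0,0.005],0],
  [[0,0,0],0],
  [[0,0,0],0],
])

```text
t: 31.95
tool_pos: [0.5628, 0.0372, 0.159]
tool_rot: [3.141, -0.017, 0.001]
contact_force: [-0.7, 0.9, 1.0]
opening: 0.0442
grip_force: 0.0
```

drive_tool([
  [[0,0,0],0],
  [[0,0,0],0],
  [[0,0,0],0],
  [[0,0,0],0],
  [[0,0,0],0],
  [[0,0,-0.015],0],
  [[0.004,0,0],0],
  [[0,0,0],0],
  [[0,0,0],0],
], jaw=0.8, grip_force=25)

```text
t: 32.85
tool_pos: [0.5661, 0.0374, 0.1729]
tool_rot: [-3.141, 0.017, 0.002]
contact_force: [1.3, -0.3, -0.3]
opening: 0.0292
grip_force: 27.0
```

drive_tool([
  [[0,0,0.006],0],
  [[0,0,0.005],0],
  [[0,0,0.003],0],
  [[0,0,0],0],
  [[0,0,0],0],
])

```text
t: 33.35
tool_pos: [0.5663, 0.0374, 0.1591]
tool_rot: [-3.142, 0.017, 0.001]
contact_force: [-0.8, -0.1, 0.3]
opening: 0.0287
grip_force: 27.0
```

drive_tool([
  [[0,0,0],0],
  [[0,0,0],0],
  [[0,0,0],0],
  [[0,0,-0.01],0],
  [[0,0,-0.03],0],
  [[0,0,-0.04],0],
  [[-0.01,0.04,-0.04],0],
  [[-0.02,0.04,0],0],
  [[-0.02,0.04,0],0],
  [[-0.02,0.04,0],0],
], jaw=0.48)

```text
t: 34.35
tool_pos: [0.4954, -0.1179, 0.2758]
tool_rot: [3.141, -0.015, 0.003]
contact_force: [-0.1, 0.2, 0.7]
opening: 0.0442
grip_force: 0.0
```

drive_tool([
  [[-0.02,0.04,0],0],
  [[-0.02,0.04,0],0],
  [[-0.01,0.04,0],0],
  [[0,0,0],0],
  [[0,0,0],0],
])

```text
t: 34.85
tool_pos: [0.4445, -0.2368, 0.2749]
tool_rot: [-3.141, 0.02, -0.001]
contact_force: [0.7, -0.0, 0.7]
opening: 0.0447
grip_force: 0.0
```

Run:
```python
from h import *
a=shot('top','t10'); s=shot('scene','s10'); im=a['image'].astype(int); np.set_printoptions(linewidth=200)
for n,u in (('L',286),('M',306),('R',327)):
    print(n,'rows230-262', [tuple(im[v,u-2:u+3].mean(0).astype(int))[::2] for v in range(230,264)])
```

```text
L rows230-262 [(np.int64(116), np.int64(102)), (np.int64(56), np.int64(85)), (np.int64(3), np.int64(26)), (np.int64(107), np.int64(99)), (np.int64(207), np.int64(207)), (np.int64(167), np.int64(204)), (np.int64(159), np.int64(201)), (np.int64(156), np.int64(199)), (np.int64(154), np.int64(199)), (np.int64(157), np.int64(199)), (np.int64(159), np.int64(200)), (np.int64(161), np.int64(200)), (np.int64(160), np.int64(199)), (np.int64(160), np.int64(200)), (np.int64(161), np.int64(199)), (np.int64(161), np.int64(200)), (np.int64(162), np.int64(200)), (np.int64(163), np.int64(200)), (np.int64(162), np.int64(200)), (np.int64(161), np.int64(200)), (np.int64(160), np.int64(200)), (np.int64(163), np.int64(200)), (np.int64(163), np.int64(199)), (np.int64(162), np.int64(200)), (np.int64(160), np.int64(200)), (np.int64(159), np.int64(200)), (np.int64(158), np.int64(200)), (np.int64(160), np.int64(202)), (np.int64(173), np.int64(216)), (np.int64(68), np.int64(98)), (np.int64(100), np.int64(90)), (np.int64(102), np.int64(93)), (np.int64(101), np.int64(92)), (np.int64(104), np.int64(96))]
M rows230
[... 1475 characters left out ...]
)), (np.int64(161), np.int64(200)), (np.int64(160), np.int64(199)), (np.int64(163), np.int64(199)), (np.int64(163), np.int64(200)), (np.int64(164), np.int64(199)), (np.int64(161), np.int64(199)), (np.int64(160), np.int64(199)), (np.int64(162), np.int64(199)), (np.int64(162), np.int64(200)), (np.int64(162), np.int64(199)), (np.int64(160), np.int64(200)), (np.int64(158), np.int64(199)), (np.int64(159), np.int64(199)), (np.int64(158), np.int64(200)), (np.int64(164), np.int64(206)), (np.int64(129), np.int64(176)), (np.int64(72), np.int64(84)), (np.int64(232), np.int64(217)), (np.int64(123), np.int64(114)), (np.int64(94), np.int64(86)), (np.int64(98), np.int64(91)), (np.int64(103), np.int64(96))]
```

Run:
```python
from h import *
d=load('top'); s=load('scene'); np.set_printoptions(precision=4,suppress=True)
def red(i): 
    b,g,r=[i[...,k].astype(int) for k in range(3)]; return ((r>110)&(g<80)&(b<80)).astype(np.uint8)
m=red(d['image']); m[:,:415]=0;m[:,468:]=0;m[:270]=0;m[310:]=0
c=max(cv2.findContours(m,0,1)[0],key=cv2.contourArea); r=cv2.minAreaRect(c); bx=cv2.boxPoints(r)
print(r); 
P=np.array([onz(d,u,v,.144) for u,v in bx]); print(P.mean(0),P)
m=red(s['image']); m[:,:395]=0;m[:,440:]=0;m[:175]=0;m[215:]=0
ys,xs=np.nonzero(m); print(xs.min(),xs.max(),ys.min(),ys.max(),xs.mean(),ys.mean())
C=P.mean(0); e=np.array([.0175,.1002,0]);e/=np.linalg.norm(e)
for k in(-.052,0,.052):
  print(k,proj(s,[*(C+k*e)[:2],.136]))
print(proj(s,[*C[:2],.136]))
```

```text
((444.0927429199219, 292.9808654785156), (38.99036407470703, 9.281745910644531), 10.12467098236084)
[ 0.4272 -0.3283  0.144 ] [[ 0.4242 -0.2756  0.144 ]
 [ 0.4482 -0.2807  0.144 ]
 [ 0.4301 -0.3811  0.144 ]
 [ 0.4063 -0.3757  0.144 ]]
407 435 186 199 420.4432432432432 192.32432432432432
-0.052 (np.float64(432.3064700118742), np.float64(187.49898303300716))
0 (np.float64(421.0983951056353), np.float64(193.26016286662238))
0.052 (np.float64(409.4656790330875), np.float64(199.2396169484316))
(np.float64(421.0983951056353), np.float64(193.26016286662238))
```

drive_tool([
  [[0,0,0],-0.1407],
  [[0,0,0],-0.1407],
  [[0,0,0],-0.1407],
  [[0,0,0],-0.1407],
  [[0,0,0],-0.1407],
  [[0,0,0],-0.1407],
  [[0,0,0],-0.1407],
  [[0,0,0],-0.1407],
  [[0,0,0],-0.1407],
  [[0,0,0],-0.1407],
], jaw=0.3)

```text
t: 35.95
tool_pos: [0.4454, -0.2346, 0.2743]
tool_rot: [-2.398, -2.03, -0.0]
contact_force: [0.0, 0.1, -0.5]
opening: 0.0597
grip_force: 0.0
```

drive_tool([
  [[-0.031,0,0],0],
  [[-0.031,-0.0005,0],0],
  [[-0.031,-0.0005,0],0],
  [[0,0,0],0],
  [[0,0,0],0],
  [[0,0,0],0],
])

```text
t: 36.55
tool_pos: [0.4282, -0.3262, 0.2741]
tool_rot: [-2.404, -2.021, -0.001]
contact_force: [0.7, -0.2, 1.0]
opening: 0.06
grip_force: 0.0
```

drive_tool([
  [[-0.0025,-0.0008,0.02],0],
  [[0,0,0.03],0],
  [[0,0,0.02],0],
  [[0,0,0.01],0],
  [[0,0,0.005],0],
  [[0,0,0],0],
  [[0,0,0],0],
])

```text
t: 37.25
tool_pos: [0.427, -0.3302, 0.1906]
tool_rot: [2.405, 2.019, 0.0]
contact_force: [-0.1, 0.9, 0.6]
opening: 0.0598
grip_force: 0.0
```

drive_tool([
  [[0,0,0],0],
  [[0,0,0],0],
  [[0,0,0],0],
  [[0,0,0],0],
  [[0,0,0],0],
  [[0,0,0],0],
], jaw=0.9, grip_force=80)

```text
t: 37.85
tool_pos: [0.4269, -0.3304, 0.1905]
tool_rot: [2.405, 2.018, 0.0]
contact_force: [-0.5, 0.2, 7.0]
opening: 0.0249
grip_force: 79.5
```

drive_tool([
  [[0,0,-0.01],0],
  [[0,0,-0.02],0],
  [[0,0,-0.03],0],
  [[0,0,-0.03],0],
  [[0,0,-0.03],0],
  [[0,0,-0.03],0],
  [[0,0,0],0],
])

```text
t: 38.55
tool_pos: [0.4273, -0.3309, 0.3445]
tool_rot: [2.4, 2.014, 0.001]
contact_force: [-1.4, -0.0, -1.3]
opening: 0.0247
grip_force: 79.1
```

drive_tool([
  [[0.0182,0.0072,0],0],
  [[0.0362,0.0145,0],0],
  [[0.0362,0.0145,0],0],
  [[0.0362,0.0145,0],0],
  [[0.0362,0.0145,0],0],
  [[0.0362,0.0145,0],0],
  [[0.0362,0.0145,0],0],
  [[0.0362,0.0145,0],0],
  [[0.0362,0.0145,0],0],
  [[0.0362,0.0145,0],0],
])

```text
t: 39.55
tool_pos: [0.6216, -0.0134, 0.3368]
tool_rot: [-2.405, -2.018, 0.004]
contact_force: [0.8, -0.5, -0.6]
opening: 0.025
grip_force: 79.0
```

drive_tool([
  [[0.0362,0.0145,0],0],
  [[0.0182,0.0072,0.01],0],
  [[0,0,0.02],0],
  [[0,0,0.02],0],
  [[0,0,0],0],
  [[0,0,0],0],
  [[0,0,0],0],
])

```text
t: 40.25
tool_pos: [0.6528, 0.0345, 0.2901]
tool_rot: [2.406, 2.019, 0.001]
contact_force: [-0.1, -0.3, -0.8]
opening: 0.0248
grip_force: 78.9
```

Run:
```python
from h import *
a=shot('scene','s11');b=shot('top','t11'); o=ctrl.get_obs(); print(o['tool_pos'],o['tool_rot'])
A=cv2.resize(a['image'][165:245,235:325],None,fx=5.5,fy=5.5,interpolation=cv2.INTER_CUBIC)
B=cv2.resize(b['image'][170:250,270:320],None,fx=5.5,fy=5.5,interpolation=cv2.INTER_CUBIC)
cv2.imwrite('pics/c11.png',np.hstack([A,B])); print(A.shape)
P=o['tool_pos'];
for z in (-.16,-.054):
  for k in (0,.002): print(z,k,5.5*(np.array(proj(a,P+[.173*k,.985*k,z]))-[235,165]+.5))
print('bore',5.5*(np.array(proj(a,[.653,.036,.104]))-[235,165]+.5))
```

```text
[0.65297447 0.03450242 0.2907798 ] [2.40575561 2.01796974 0.00259782]
(440, 495, 3)
-0.16 0 [239.55631742 311.32757081]
-0.16 0.002 [236.3131124  312.79620108]
-0.054 0 [235.12511106 115.66819368]
-0.054 0.002 [231.75083967 117.03645811]
bore [238.55830813 359.74207502]
```

View pics/c11.png

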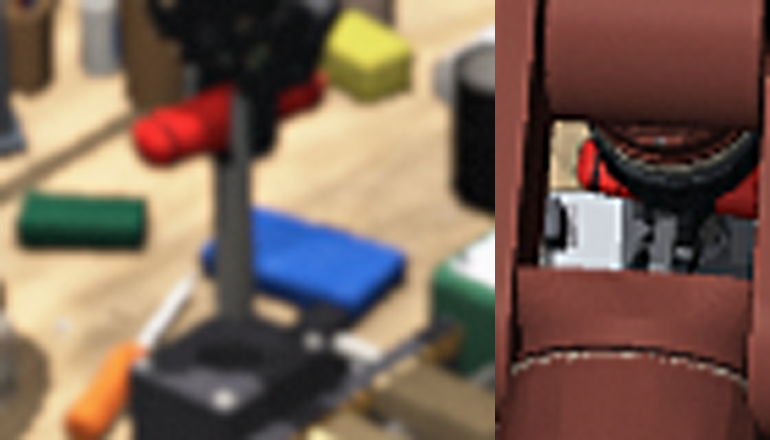

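Run:
```python
from h import *
np.set_printoptions(linewidth=220)
a=load('s11')['image']; b=load('s10')['image']
print('cols 262..300')
for v in range(214,226): print(v,a[v,262:300].mean(1).astype(int))
print('before, bore')
for v in range(222,236): print(v,b[v,262:300].mean(1).astype(int))
```

```text
cols 262..300
214 [177 181 187 192 196 198 200 200 180 133  76  55  67  75  75  73  68  62  62  78  95 112 119 125 127 126 129 129 131 131 131 130 129 127 127 129 129 131]
215 [184 190 193 196 199 206 213 206 183 148 105  80  74  76  75  73  69  62  58  60  68  80  90  97 108 112 118 123 123 126 128 128 128 128 128 130 131 132]
216 [191 195 196 199 204 219 225 211 188 168 148 119  91  79  74  71  67  62  54  49  47  50  59  67  77  87  97 103 111 116 118 123 125 128 130 131 132 133]
217 [192 196 198 204 218 231 229 206 186 180 171 141 104  80  74  72  66  61  54  48  44  39  38  44  50  57  68  77  85  93 100 107 114 122 129 133 133 129]
218 [192 193 199 214 232 236 213 181 175 180 175 146 105  80  74  71  67  61  58  66  71  61  48  42  38  41  45  53  61  67  76  83  92 103 115 120 122 119]
219 [187 189 202 226 236 219 173 150 163 177 174 149 108  80  73  71  67  59  68 101 119 110  97  83  67  52  43  44  46  49  52  61  68  78  87  95  99  95]
220 [182 189 212 233 227 181 134 140 164 179 176 151 114  83  74  69  65  60  76 116 151 156 152 143 122  97  73  51  42  42  45  49  55  
[... 2334 characters left out ...]
105 110 109 107 101  93  78  61  43  33  30  29  26  24  46 121 187]
232 [113 104 104 106 106 106 104 106 103  95  86  77  70  64  62  64  69  74  86  95 104 110 109 106  96  84  66  49  36  31  28  31  30  26  25  44 106 163]
233 [ 81  91 100 102 104 107 107 107 106 104 103  99  94  89  87  90  92  97 103 108 110 108 101  91  74  56  40  34  28  31  28  30  30  33  44  59  88 120]
234 [ 56  68  82  92  98 102 106 108 108 108 107 105 105 104 105 104 107 108 110 110 105  95  80  65  49  35  29  28  30  29  31  34  39  53  74  88  98 104]
235 [ 39  47  57  68  79  89  98 104 106 108 107 110 118 127 122 114 109 110 106 102  90  70  53  41  32  27  26  29  31  30  36  47  61  78  97 104 107 110]
```

drive_tool([
  [[0.0012,0.0013,0.01],0],
  [[0,0,0.01],0],
  [[0,0,0.004],0],
  [[0,0,0.004],0],
  [[0,0,0.004],0],
  [[0,0,0],0],
  [[0,0,0],0],
])

```text
t: 41.05
tool_pos: [0.6541, 0.0357, 0.2573]
tool_rot: [2.406, 2.019, 0.0]
contact_force: [-0.1, -0.5, -1.4]
opening: 0.0246
grip_force: 79.0
```

drive_tool([
  [[0,0,0.005],0],
  [[0,0,0.005],0],
  [[0,0,0.004],0],
  [[0,0,0],0],
  [[0,0,0],0],
])

```text
t: 41.55
tool_pos: [0.6539, 0.0358, 0.2429]
tool_rot: [-2.406, -2.019, 0.001]
contact_force: [-0.5, 0.8, -1.9]
opening: 0.025
grip_force: 79.0
```

drive_tool([
  [[0,0,0.003],0],
  [[0,0,0.002],0],
  [[0,0,0.001],0],
  [[0,0,0.001],0],
  [[0,0,0],0],
  [[0,0,0],0],
])

```text
t: 42.15
tool_pos: [0.6544, 0.0357, 0.2367]
tool_rot: [2.406, 2.019, 0.001]
contact_force: [1.2, -0.1, 0.3]
opening: 0.0248
grip_force: 79.2
```

drive_tool([
  [[0,0,0.001],0],
  [[0,0,0.001],0],
  [[0,0,0],0],
  [[0,0,0],0],
])

```text
t: 42.55
tool_pos: [0.6547, 0.0357, 0.2355]
tool_rot: [2.405, 2.018, 0.003]
contact_force: [2.6, 0.1, 5.5]
opening: 0.025
grip_force: 79.9
```

drive_tool([
  [[0,0.001,0],0],
  [[0,0,0],0],
  [[0,0,0],0],
])

```text
t: 42.85
tool_pos: [0.6553, 0.0356, 0.2353]
tool_rot: [2.406, 2.019, 0.001]
contact_force: [0.3, -0.2, 5.8]
opening: 0.0252
grip_force: 80.1
```

drive_tool([
  [[0,0,0],0.05],
  [[0,0,0],0.05],
  [[0,0,0.0005],0.05],
  [[0,0,0],0],
])

```text
t: 43.25
tool_pos: [0.6554, 0.0356, 0.235]
tool_rot: [2.551, 1.832, 0.002]
contact_force: [0.6, 0.6, 5.2]
opening: 0.0248
grip_force: 80.0
```

drive_tool([
  [[0,0,0.0003],0.05],
  [[0,0,0],0.05],
  [[0,0,0.0003],0.05],
  [[0,0,0],0],
])

```text
t: 43.65
tool_pos: [0.6554, 0.0356, 0.2344]
tool_rot: [2.681, 1.636, 0.002]
contact_force: [0.6, 0.6, 5.9]
opening: 0.025
grip_force: 80.0
```

drive_tool([
  [[0,0,0.0002],0.05],
  [[0,0,0],0.05],
  [[0,0,0.0002],0.05],
  [[0,0,0],0],
])

```text
t: 44.05
tool_pos: [0.6552, 0.0357, 0.2333]
tool_rot: [2.796, 1.432, 0.001]
contact_force: [0.4, 1.0, 4.6]
opening: 0.0247
grip_force: 79.9
```

drive_tool([
  [[0,0,0.0007],0.05],
  [[0,0,0.0005],0.05],
  [[0,0,0.0005],0],
  [[0,0,0],0],
])

```text
t: 44.45
tool_pos: [0.6549, 0.0356, 0.2303]
tool_rot: [-2.863, -1.292, 0.0]
contact_force: [2.0, 1.3, 0.1]
opening: 0.0244
grip_force: 79.2
```

drive_tool([
  [[0,0,0.001],0],
  [[0,0,0.001],0],
  [[0,0,0.001],0],
  [[0,0,0.001],0],
  [[0,0,0],0],
])

```text
t: 44.95
tool_pos: [0.655, 0.0356, 0.2269]
tool_rot: [-2.864, -1.29, -0.0]
contact_force: [2.5, 0.8, 2.1]
opening: 0.0248
grip_force: 79.4
```

drive_tool([
  [[0.0005,0.0005,0.001],0],
  [[0,0,0.001],0],
  [[0,0,0.001],0],
  [[0,0,0.001],0],
  [[0,0,0.001],0],
  [[0,0,0],0],
])

```text
t: 45.55
tool_pos: [0.6555, 0.0357, 0.2219]
tool_rot: [-2.864, -1.29, 0.001]
contact_force: [-1.4, 0.6, 3.6]
opening: 0.0247
grip_force: 79.6
```

drive_tool([
  [[0,0,0.001],0],
  [[0,0,0],0.06],
  [[0,0,0],0.06],
  [[0,0,0],0.06],
  [[0,0,0],0.06],
  [[0,0,0],0.06],
  [[0,0,0],0.06],
  [[0,0,0],0],
], grip_force=110)

```text
t: 46.35
tool_pos: [0.6554, 0.0359, 0.2206]
tool_rot: [-3.048, -0.757, 0.002]
contact_force: [-2.0, 2.9, 2.3]
opening: 0.0241
grip_force: 110.3
```

Run:
```python
from h import *
o=ctrl.get_obs(); print(o['contact_force'],o['wrist_torque'],o['q'][5],o['tool_rot'])
```

```text
[-2.00681748  2.86096861  2.27332995] [0.46062947 0.24081151 0.12376281] 1.0249694771104751 [-3.04823939e+00 -7.57231534e-01  1.52009750e-03]
```

drive_tool([
  [[0,0,0],0.07],
  [[0,0,0],0.07],
  [[0,0,0],0.07],
  [[0,0,0],0.07],
  [[0,0,0],0.07],
  [[0,0,0],0.07],
  [[0,0,0],0.07],
  [[0,0,0],0],
])

```text
t: 47.15
tool_pos: [0.6553, 0.0361, 0.2206]
tool_rot: [-3.14, 0.003, 0.002]
contact_force: [-2.4, 4.4, 2.6]
opening: 0.0247
grip_force: 110.2
```

Run:
```python
from h import *
o=ctrl.get_obs(); print(o['contact_force'],o['wrist_torque'],o['q'][5],o['tool_rot'])
a=shot('scene','s12'); im=a['image'].mean(2).astype(int)
# bar position: brass pixels
```

```text
[-2.42106295  4.37911079  2.58367409] [0.81394983 0.32785514 0.15590519] 1.514070542230592 [-3.14046619e+00  3.26569311e-03  1.95828554e-03]
```

Run:
```python
from h import *
for n in('s10','s12'):
    im=load(n)['image'].astype(int)
    print(n)
    for v in (256,260,264): print(v,im[v,248:285,2]-im[v,248:285,0])
```

```text
s10
256 [-2 -2 -1 -1 -1  4  7 11 13 13 12  8  5  4  4  0 -4 -5 -5 -5  4 23 46 55
 60 65 62 55 53 58 63 68 68 58 49 44 43]
260 [-2 -3 -2 -3 -1 -1 -2  0 -2 -3 -4 -4 -5 -5  3 18 32 49 64 73 68 60 50 32
 16  6 -1  0  9 22 30 36 42 47 50 53 56]
264 [ 0 -1  0 -2  0 -1 -1  0  0  1 -2 -2 10 36 56 60 49 34 16  8  1 -2 -2  1
  3  4  6  9 10 11 12 13 11  8 10 15 23]
s12
256 [-2 -1 -2  0  1  4  7 10 12 13 13  8  5  3  1  1  0 -2 -3 -3 -6 -5  0  8
 22 46 67 67 60 61 63 67 69 59 50 43 43]
260 [-2 -2 -1  0 -1 -3 -2  1 -1 -2 -2 -2 -2 -3 -5 -2  4 15 25 50 72 71 62 53
 44 32 18 10 11 22 32 38 43 46 49 53 54]
264 [ 0 -1 -2 -1 -1 -1 -1  0  1  2  1 -1 -2  2 23 48 62 63 52 38 22 11  1 -3
 -1  1  4 10 12 11 12 12 10  9  9 15 21]
```

drive_tool([
  [[0,0,0],0.06],
  [[0,0,0],0.06],
  [[0,0,0],0.06],
  [[0,0,0],0.06],
  [[0,0,0],0.06],
  [[0,0,0],0],
])

```text
t: 47.8
tool_pos: [0.6554, 0.0362, 0.2206]
tool_rot: [-3.105, 0.472, 0.002]
contact_force: [-0.4, 4.3, 2.1]
opening: 0.0241
grip_force: 110.2
```

Run:
```python
from h import *
o=ctrl.get_obs(); print(o['contact_force'],o['wrist_torque'],o['q'][5],o['tool_rot'])
im=shot('scene','s13')['image'].astype(int)
for v in (256,260,264): print(v,im[v,248:285,2]-im[v,248:285,0])
```

```text
[-0.36855774  4.31751089  2.07290906] [1.13403643 0.27368064 0.16820994] 1.8135958688667504 [-3.10479417e+00  4.71841341e-01  1.78947627e-03]
256 [-2 -2 -2 -1  1  4  8 11 12 14 13  7  4  3  1  0  0  0 -2 -3 -4 -5 -5  0
 10 22 46 66 66 62 64 68 69 60 50 44 43]
260 [-2 -2 -2 -1  0 -1  0  0 -2 -1 -1 -1 -1  0 -1 -4 -4  1 10 17 37 61 66 63
 60 52 40 28 20 26 34 39 43 46 50 52 55]
264 [-1  0 -2 -1 -1  0  0  0  1  2  2  1  0 -2  9 37 56 64 61 53 39 26 12  2
 -2  0  4  9 11 12 11 11 12  9  9 16 23]
```

drive_tool([
  [[0,0,0],0.05],
  [[0,0,0],0.05],
  [[0,0,0],0.05],
  [[0,0,0],0.03],
  [[0,0,0],0],
])

```text
t: 48.35
tool_pos: [0.6555, 0.0362, 0.2206]
tool_rot: [-3.05, 0.749, 0.002]
contact_force: [-0.9, 6.6, 1.8]
opening: 0.0242
grip_force: 110.1
```

Run:
```python
from h import *
o=ctrl.get_obs(); print(o['contact_force'],o['wrist_torque'],o['q'][5],o['tool_rot'])
im=shot('scene','s14')['image'].astype(int)
for v in (256,260,264): print(v,im[v,248:285,2]-im[v,248:285,0])
```

```text
[-0.91835709  6.5813647   1.84723559] [1.18858299 0.314305   0.16870823] 1.9934314252868703 [-3.04981706e+00  7.48752978e-01  1.79838190e-03]
256 [-1 -2 -1 -1  1  5  8 10 12 13 13  7  5  4  2  0  0 -1 -2 -4 -4 -6 -5 -5
 -1 10 28 43 54 61 64 67 69 60 51 45 42]
260 [-2 -1 -2 -2 -1 -2 -2  0 -2 -1 -1 -1 -1 -1 -1 -4 -4 -2  6 15 25 51 72 76
 67 57 44 29 21 25 33 39 44 46 50 52 53]
264 [ 0 -1 -2  0 -1  0 -1  0  1  2  2  2 -1 -2  4 31 59 69 67 62 51 37 21  9
  1  1  2  8 11 12 11 12  9  8 10 15 23]
```

drive_tool([
  [[0,0,0],0.04],
  [[0,0,0],0.04],
  [[0,0,0],0.03],
  [[0,0,0],0],
  [[0,0,0],0],
])

```text
t: 48.9
tool_pos: [0.6555, 0.0362, 0.2206]
tool_rot: [-3.004, 0.915, 0.002]
contact_force: [-1.4, 6.0, 1.1]
opening: 0.0242
grip_force: 110.1
```

Run:
```python
from h import *
o=ctrl.get_obs(); print(o['contact_force'],o['wrist_torque'],o['q'][5],o['tool_rot'],o['effort'])
im=shot('scene','s15')['image'].astype(int)
for v in (256,260,264): print(v,im[v,248:285,2]-im[v,248:285,0])
```

```text
[-1.39370684  5.9877618   1.08103976] [1.25049407 0.22936885 0.20458037] 2.1029718123065044 [-3.00425140e+00  9.14612338e-01  1.76953608e-03] [ -3.54190394 -42.79303551 -35.40258408  -1.60822313  -0.51224599
   0.21406808]
256 [-2 -3 -2 -1  0  5  8 10 11 13 13  7  5  3  2  1  0  0 -2 -2 -3 -4 -6 -6
 -3  4 23 42 53 58 63 68 69 59 49 44 41]
260 [-3 -1 -1 -1 -2 -1 -1 -1 -1 -1 -1 -1 -1  1  2 -1 -3 -5 -2  5 19 38 53 61
 66 63 54 40 29 28 33 39 43 46 50 52 54]
264 [-1  0 -1 -2 -1 -1 -1 -1  1  2  3  1  1 -1 -2  5 29 51 61 61 54 43 30 13
  3  0  3  9 11 11 11 14 11  8  9 15 21]
```

drive_tool([
  [[0,0,0],0.04],
  [[0,0,0],0.04],
  [[0,0,0],0.02],
  [[0,0,0],0],
  [[0,0,0],0],
])

```text
t: 49.45
tool_pos: [0.6555, 0.0362, 0.2206]
tool_rot: [-2.955, 1.063, 0.002]
contact_force: [-0.4, 5.7, 1.3]
opening: 0.0245
grip_force: 110.1
```

Run:
```python
from h import *
o=ctrl.get_obs(); print(o['contact_force'],o['wrist_torque'],o['q'][5],o['tool_rot'],o['effort'])
im=shot('scene','s16')['image'].astype(int)
for v in (256,260,264): print(v,im[v,248:285,2]-im[v,248:285,0])
```

```text
[-0.41243249  5.74656866  1.28220488] [1.23159935 0.29089684 0.23496095] 2.202899641811959 [-2.95478179e+00  1.06346957e+00  1.75534678e-03] [ -3.62591028 -42.81341314 -35.38738847  -1.62656151  -0.48713883
   0.23983017]
256 [-3 -1 -1 -1  0  6  8 10 12 12 13  7  5  4  2  1  0  0  0 -2 -3 -4 -6 -5
 -5  0 19 44 54 58 63 68 69 59 49 44 43]
260 [-2 -2  0 -1 -2 -1 -1  1 -1 -1 -1 -1 -1  0  3  1 -1 -3 -5  3 17 32 48 66
 74 70 61 50 34 29 34 39 43 47 50 52 55]
264 [ 0 -1 -1 -1 -1 -1  0  0  1  3  3  2  1 -2 -3  8 34 58 67 65 60 50 34 18
  6  1  4  7 10 12 13 12 12  8  9 16 22]
```

drive_tool([
  [[0,0,0],0.04],
  [[0,0,0],0.04],
  [[0,0,0],0.02],
  [[0,0,0],0],
  [[0,0,0],0],
])

```text
t: 50.0
tool_pos: [0.6555, 0.0363, 0.2206]
tool_rot: [-2.898, 1.209, 0.002]
contact_force: [-1.2, 3.9, 1.8]
opening: 0.0245
grip_force: 110.2
```

Run:
```python
from h import *
o=ctrl.get_obs(); print(o['contact_force'],o['wrist_torque'],o['q'][5],o['tool_rot'],o['effort'])
im=shot('scene','s17')['image'].astype(int)
for v in (256,260,264): print(v,im[v,248:285,2]-im[v,248:285,0])
R=lambda n:load(n)['image'][252:266,250:277].astype(float)
for a,b in (('s12','s13'),('s13','s14'),('s14','s15'),('s15','s16'),('s16','s17')): print(a,b,np.abs(R(a)-R(b)).mean())
```

```text
[-1.24713548  3.94749808  1.79164505] [1.27194827 0.30048655 0.43502744] 2.3023469779927295 [-2.89842144e+00  1.20887394e+00  1.70728210e-03] [ -3.80362317 -42.86673903 -35.34640789  -1.6016439   -0.44510733
   0.45312208]
256 [-2 -1 -1 -1  0  5  8 10 11 13 12  7  5  3  2  1  0 -1  0 -1 -2 -5 -5 -6
 -5  1  8 19 35 53 61 67 68 60 51 44 43]
260 [-1 -1 -2 -2 -2 -2 -1  0 -3 -1 -1 -1 -1  1  2  2 -1 -5 -4  5 15 22 42 67
 71 62 57 47 36 31 33 38 42 47 49 52 55]
264 [ 0 -1 -2 -1 -1 -1  0  0  2  2  3  3  1 -1 -2 10 42 69 74 67 62 52 42 28
 11  1  3  8 11 12 12 12 11  8 10 14 22]
s12 s13 8.282186948853616
s13 s14 5.649029982363316
s14 s15 3.004409171075838
s15 s16 4.104938271604938
s16 s17 2.4797178130511464
```

drive_tool([
  [[0,0,0],0.04],
  [[0,0,0],0.04],
  [[0,0,0],0.02],
  [[0,0,0],0],
  [[0,0,0],0],
])

```text
t: 50.55
tool_pos: [0.6555, 0.0363, 0.2206]
tool_rot: [-2.834, 1.353, 0.002]
contact_force: [-1.8, 5.1, 1.2]
opening: 0.0242
grip_force: 110.1
```

Run:
```python
from h import *
o=ctrl.get_obs(); print(o['contact_force'],o['wrist_torque'],o['q'][5],o['tool_rot'],o['effort'])
im=shot('scene','s18')['image'].astype(int)
R=lambda n:load(n)['image'][252:266,250:277].astype(float)
for a,b in (('s16','s17'),('s17','s18')): print(a,b,np.abs(R(a)-R(b)).mean())
```

```text
[-1.77596123  5.061118    1.19527296] [1.22933724 0.23740181 0.27464424] 2.4027685655649837 [-2.83400206e+00  1.35293075e+00  1.73493532e-03] [ -3.62304501 -42.87099123 -35.33634424  -1.64376274  -0.42975498
   0.28827547]
s16 s17 2.4797178130511464
s17 s18 1.1657848324514992
```

Run:
```python
from h import *
from scipy.ndimage import map_coordinates
a=load('s10'); 
def P(d,dz=.08,y=.13): return np.array(proj(a,[.603-d,y,dz]))
A=a['image'].astype(float); 
# patch: points on bar front face+top, y .10..0.145
pts=np.array([proj(a,[.601+x,y,z]) for y in np.linspace(.112,.148,20) for x,z in [(0,z) for z in np.linspace(.074,.084,6)]+[(x,.086) for x in (.003,.006,.009)]])+np.array([-1.2,-.3])
sam=lambda I,p:np.stack([map_coordinates(I[...,k],[p[:,1],p[:,0]],order=1) for k in range(3)],1)
ref=sam(A,pts)
for n in('s12','s13','s14','s15','s16','s17','s18'):
    I=load(n)['image'].astype(float); best=[]
    for d in np.arange(0,.0131,.00025):
        sh=P(d)-P(0); best.append((np.abs(sam(I,pts+sh)-ref).mean(),d))
    print(n,min(best))
print(np.abs(load('s17')['image'][300:340,100:200].astype(float)-load('s18')['image'][300:340,100:200]).mean())
```

```text
s12 (np.float64(3.4000405857672793), np.float64(0.004))
s13 (np.float64(3.7051305094957105), np.float64(0.00625))
s14 (np.float64(3.116729634334115), np.float64(0.00775))
s15 (np.float64(3.6946841986480785), np.float64(0.0085))
s16 (np.float64(2.8544309649230333), np.float64(0.00925))
s17 (np.float64(3.892050400338042), np.float64(0.00975))
s18 (np.float64(4.3418485268937435), np.float64(0.00975))
0.739
```

drive_tool([
  [[0,0,0],0.03],
  [[0,0,0],0.03],
  [[0,0,0],0.03],
  [[0,0,0],0],
], grip_force=120)

```text
t: 51.0
tool_pos: [0.6556, 0.0363, 0.2207]
tool_rot: [-2.769, 1.481, 0.002]
contact_force: [-1.2, 4.9, 1.4]
opening: 0.0243
grip_force: 118.0
```

Run:
```python
from h import *
o=ctrl.get_obs(); print(o['contact_force'],o['wrist_torque'],o['q'][5],o['tool_rot'],o['effort'])
im=shot('scene','s19')['image'].astype(int); shot('top','t19')
R=lambda n:load(n)['image'][252:266,250:277].astype(float)
for a,b in (('s17','s18'),('s18','s19')): print(a,b,np.abs(R(a)-R(b)).mean())
# red handle direction in scene
d=load('s19')
def red(i):
    b,g,r=[i[...,k].astype(int) for k in range(3)]; return ((r>100)&(g<70)&(b<70))
m=red(d['image']); m[:150]=0;m[230:]=0;m[:,:230]=0;m[:,330:]=0
ys,xs=np.nonzero(m); print(len(xs),xs.min(),ys[xs==xs.min()],xs.max(),ys[xs==xs.max()])
k,l,st,c=cv2.connectedComponentsWithStats(m.astype(np.uint8)); print(st,c)
```

```text
[-1.15989754  4.87507188  1.44845182] [ 1.25253409  0.26829599 -0.25438378] 2.494261272760937 [-2.76898534e+00  1.48116961e+00  2.00541969e-03] [ -3.06729265 -42.82944202 -35.32219291  -1.77410323  -0.45499013
  -0.20425934]
s17 s18 1.1657848324514992
s18 s19 1.1199294532627866
184 269 [212] 280 [199 200 201 202 203]
[[     0      0    640    480 307016]
 [   269    198     12     24    184]] [[319.52656213 239.51773849]
 [275.17934783 209.90217391]]
```

Run:
```python
from h import *
d=load('s19'); P=np.array([.6556,.0363,.1665])
def red(i):
    b,g,r=[i[...,k].astype(int) for k in range(3)]; return ((r>90)&(g<70)&(b<70))
m=red(d['image']); 
for v in range(190,228,2): 
    x=np.nonzero(m[v,240:330])[0]+240; print(v,x.min() if len(x) else None,x.max() if len(x) else None)
for ps in (-.978,-.878,-.778):
    e=np.array([np.cos(ps),np.sin(ps),0]); n=np.array([-e[1],e[0],0])
    print(ps,[np.round(proj(d,P+s*.052*e),1) for s in(-1,1)])
```

```text
190 None None
192 None None
194 None None
196 None None
198 276 280
200 275 280
202 274 280
204 272 280
206 272 280
208 272 279
210 270 279
212 269 279
214 270 279
216 271 279
218 270 279
220 271 277
222 None None
224 None None
226 None None
-0.978 [array([274.2, 220. ]), array([278.8, 199.4])]
-0.878 [array([276.2, 220. ]), array([276.9, 199.4])]
-0.778 [array([278.3, 219.9]), array([274.9, 199.4])]
```

drive_tool([
  [[0,0,-0.002],0],
  [[0,0,-0.004],0],
  [[0,0,-0.005],0],
  [[0,0,-0.005],0],
  [[0,0,0],0],
])

```text
t: 51.6
tool_pos: [0.6535, 0.0365, 0.2215]
tool_rot: [-2.769, 1.482, 0.012]
contact_force: [18.4, 5.7, -47.5]
opening: 0.0243
grip_force: 122.5
```

Run:
```python
from h import *
o=ctrl.get_obs(); print(o['contact_force'],o['wrist_torque'],o['tool_pos'],o['tool_rot'])
im=shot('scene','s20')['image'].astype(int)
R=lambda n:load(n)['image'][252:266,250:277].astype(float)
for a,b in (('s18','s19'),('s19','s20')): print(a,b,np.abs(R(a)-R(b)).mean())
```

```text
[ 18.44831479   5.6542836  -47.51856387] [ 1.44692349 -4.65920109 -0.25025843] [0.65352971 0.03654118 0.22145193] [-2.76932008  1.4824135   0.01182504]
s18 s19 1.1199294532627866
s19 s20 0.8139329805996472
```

drive_tool([
  [[0,0,0.005],0],
  [[0,0,0.005],0],
  [[0,0,0.006],0],
  [[0,0,0],-0.05],
  [[0,0,0],-0.05],
  [[0,0,0],0],
])

```text
t: 52.25
tool_pos: [0.6556, 0.0362, 0.2207]
tool_rot: [-2.84, 1.339, 0.002]
contact_force: [-1.2, 5.5, 1.5]
opening: 0.0238
grip_force: 129.2
```

Run:
```python
from h import *
o=ctrl.get_obs(); print(o['contact_force'],o['wrist_torque'],o['tool_pos'],o['tool_rot'])
```

```text
[-1.16881421  5.49156039  1.51353281] [ 1.32517332  0.23219379 -0.14893012] [0.65556661 0.03622027 0.22069396] [-2.84001967e+00  1.33948429e+00  2.14762448e-03]
```

drive_tool([
  [[-0.0008,-0.0006,0],0],
  [[0,0,0],0],
  [[0,0,-0.003],0],
  [[0,0,0],0],
])

```text
t: 52.65
tool_pos: [0.6551, 0.0367, 0.2209]
tool_rot: [2.84, -1.343, -0.003]
contact_force: [3.5, 3.8, -10.1]
opening: 0.024
grip_force: 127.5
```

Run:
```python
from h import *
o=ctrl.get_obs(); print(o['contact_force'],o['wrist_torque'],o['tool_pos'],o['tool_rot'])
```

```text
[  3.47979981   3.84366826 -10.09718478] [ 1.02968308 -0.81275627 -0.09825503] [0.65506254 0.03671855 0.22085549] [ 2.83999913 -1.34290654 -0.00284885]
```

drive_tool([
  [[0,0,0],-0.04],
  [[0,0,0],0],
  [[0,0,0],-0.03],
  [[0,0,0],0],
])

```text
t: 53.05
tool_pos: [0.655, 0.0367, 0.2209]
tool_rot: [2.885, -1.243, -0.003]
contact_force: [2.2, 4.1, -9.3]
opening: 0.0238
grip_force: 127.4
```

Run:
```python
from h import *
o=ctrl.get_obs(); print(o['contact_force'],o['wrist_torque'],o['tool_pos'],o['tool_rot'])
im=shot('scene','s21')['image'].astype(int)
R=lambda n:load(n)['image'][252:266,250:277].astype(float)
for a,b in (('s19','s20'),('s20','s21')): print(a,b,np.abs(R(a)-R(b)).mean())
```

```text
[ 2.23576492  4.07661406 -9.26810378] [ 1.00399457 -0.82185809 -0.20653893] [0.65504381 0.03668319 0.22087334] [ 2.88510941 -1.24303959 -0.00340957]
s19 s20 0.8139329805996472
s20 s21 5.292768959435626
```

```bash
cat > bar.py <<'E'
from h import *
from scipy.ndimage import map_coordinates
def bar(names):
    a=load('s10'); P=lambda d: np.array(proj(a,[.603-d,.13,.08])); A=a['image'].astype(float)
    pts=np.array([proj(a,[.601+x,y,z]) for y in np.linspace(.112,.148,20) for x,z in [(0,z) for z in np.linspace(.074,.084,6)]+[(x,.086) for x in (.003,.006,.009)]])+np.array([-1.2,-.3])
    sam=lambda I,p:np.stack([map_coordinates(I[...,k],[p[:,1],p[:,0]],order=1) for k in range(3)],1)
    ref=sam(A,pts)
    for n in names:
        I=load(n)['image'].astype(float)
        print(n,min((np.abs(sam(I,pts+P(d)-P(0))-ref).mean(),d) for d in np.arange(0,.0131,.0001)))
E
python3 -c "
from bar import *
bar(['s16','s17','s18','s19','s20','s21'])"
```

```text
s16 (np.float64(2.8276504139879175), np.float64(0.0094))
s17 (np.float64(3.8905623461763468), np.float64(0.0098))
s18 (np.float64(4.344606261364555), np.float64(0.0098))
s19 (np.float64(3.910552258227757), np.float64(0.0097))
s20 (np.float64(3.8417926864097396), np.float64(0.0098))
s21 (np.float64(3.6333003482846666), np.float64(0.0081))
```

drive_tool([
  [[-0.001,-0.001,0.0025],0],
  [[0,0,0],0],
  [[0,0,0],0.05],
  [[0,0,0],0.05],
  [[0,0,0],0.05],
  [[0,0,0],0.04],
  [[0,0,0],0],
])

```text
t: 53.8
tool_pos: [0.6554, 0.0375, 0.2208]
tool_rot: [2.753, -1.509, -0.001]
contact_force: [0.5, -0.9, -6.1]
opening: 0.0241
grip_force: 128.1
```

Run:
```python
from bar import *
o=ctrl.get_obs(); print(o['contact_force'],o['wrist_torque'],o['tool_pos'],o['tool_rot'])
shot('scene','s22'); bar(['s22'])
```

```text
[ 0.49986583 -0.87760525 -6.13702305] [ 0.24396687 -0.08187176  0.16829291] [0.65536352 0.03750727 0.2208257 ] [ 2.75330169e+00 -1.50942228e+00 -6.09374774e-04]
s22 (np.float64(3.9661508491436943), np.float64(0.0098))
```

drive_tool([
  [[0,0,0.001],0],
  [[0,0,0],0],
  [[0,0,0],0],
  [[0,0,0],0],
  [[0,0,0],0],
], jaw=0.55)

```text
t: 54.35
tool_pos: [0.656, 0.0379, 0.2213]
tool_rot: [-2.754, 1.511, -0.002]
contact_force: [-0.4, -0.3, 0.8]
opening: 0.0383
grip_force: 0.0
```

Run:
```python
from bar import *
o=ctrl.get_obs(); print(o['contact_force'],o['wrist_torque'],o['tool_pos'],o['tool_rot'])
shot('scene','s23'); bar(['s23'])
```

```text
[-0.37425025 -0.32129155  0.81565503] [-0.03550408  0.01213741 -0.02213074] [0.65603992 0.03792188 0.22128858] [-2.75393408e+00  1.51098705e+00 -1.83024605e-03]
s23 (np.float64(4.022111362258455), np.float64(0.0098))
```

drive_tool([
  [[0,0,0],0],
  [[0,0,0],0],
  [[0,0,0],0],
  [[0,0,0],0],
  [[0,0,0],0],
], jaw=0.9, grip_force=60)

```text
t: 54.9
tool_pos: [0.6557, 0.0379, 0.2209]
tool_rot: [2.754, -1.511, 0.0]
contact_force: [-2.0, -0.5, 4.3]
opening: 0.0251
grip_force: 60.5
```

Run:
```python
from bar import *
o=ctrl.get_obs(); print(o['contact_force'],o['wrist_torque'],o['tool_pos'],o['tool_rot'])
shot('scene','s24'); bar(['s24'])
```

```text
[-1.98354071 -0.52607519  4.27390105] [-0.29574357  0.56325841  0.05702509] [0.65568257 0.03786319 0.22094691] [ 2.75386080e+00 -1.51100480e+00  1.04721316e-04]
s24 (np.float64(3.9187016591615476), np.float64(0.0098))
```

Regrasped with the stresses relieved. Now a gentle lift.

drive_tool([
  [[0,0,-0.002],0],
  [[0,0,-0.002],0],
  [[0,0,-0.002],0],
  [[0,0,0],0],
  [[0,0,0],0],
])

```text
t: 55.45
tool_pos: [0.6549, 0.038, 0.2213]
tool_rot: [2.753, -1.511, -0.004]
contact_force: [7.0, -1.3, -19.0]
opening: 0.0247
grip_force: 60.9
```

Run:
```python
from bar import *
o=ctrl.get_obs(); print(o['contact_force'],o['wrist_torque'],o['tool_pos'],o['tool_rot'])
```

```text
[  7.01651624  -1.32801721 -19.03000322] [-0.2303917  -1.66894668  0.04136806] [0.65488762 0.0380077  0.22129092] [ 2.75322614 -1.51111159 -0.00413153]
```

drive_tool([
  [[0,0,-0.004],0],
  [[0,0,0],-0.1],
  [[0,0,0],-0.1],
  [[0,0,0],0],
], grip_force=120)

```text
t: 55.85
tool_pos: [0.6543, 0.038, 0.2217]
tool_rot: [2.891, -1.227, -0.007]
contact_force: [11.1, -1.5, -30.9]
opening: 0.024
grip_force: 121.4
```

Run:
```python
from bar import *
o=ctrl.get_obs(); print(o['contact_force'],o['wrist_torque'],o['tool_pos'],o['tool_rot'])
shot('scene','s25'); bar(['s25'])
```

```text
[ 11.0883946   -1.50112324 -30.85214109] [-0.21692946 -2.66458004  0.05659607] [0.65430054 0.0379883  0.22165492] [ 2.89089439 -1.2271619  -0.00745005]
s25 (np.float64(3.9098391437514617), np.float64(0.0081))
```

drive_tool([
  [[0,0,0.005],0],
  [[0,0,0.0045],-0.1],
  [[0,0,0],-0.1],
  [[0,0,0],-0.1],
  [[0,0,0],-0.1],
  [[0,0,0],-0.1],
  [[0,0,0],-0.1],
  [[0,0,0],-0.1],
  [[0,0,0],-0.1],
  [[0,0,0],0],
])

```text
t: 56.9
tool_pos: [0.6555, 0.0374, 0.2213]
tool_rot: [3.14, -0.006, -0.002]
contact_force: [-2.0, -3.3, -0.8]
opening: 0.0241
grip_force: 125.5
```

Run:
```python
from bar import *
o=ctrl.get_obs(); print(o['contact_force'],o['wrist_torque'],o['tool_pos'],o['tool_rot'])
shot('scene','s26'); bar(['s26'])
```

```text
[-1.99642189 -3.27204256 -0.77837515] [-0.77275132  0.48319683  0.13507839] [0.65545324 0.03739677 0.22127684] [ 3.14021246e+00 -6.33321415e-03 -2.00392333e-03]
s26 (np.float64(2.9016246049635583), np.float64(0.0018000000000000002))
```

drive_tool([
  [[0,0,0],-0.08],
  [[0,0,0],-0.08],
  [[0,0,0],-0.08],
  [[0,0,0],-0.08],
  [[0,0,0],0],
])

```text
t: 57.45
tool_pos: [0.6556, 0.0374, 0.2213]
tool_rot: [3.101, 0.493, -0.001]
contact_force: [-1.5, -5.0, -1.5]
opening: 0.0238
grip_force: 125.7
```

Run:
```python
from bar import *
o=ctrl.get_obs(); print(o['contact_force'],o['wrist_torque'],o['tool_pos'],o['tool_rot'])
shot('scene','s27'); bar(['s27'])
```

```text
[-1.48380017 -5.01928928 -1.45684542] [-1.21217658  0.53102287  0.29479492] [0.65558915 0.037418   0.22127184] [ 3.10101240e+00  4.92773955e-01 -1.49669739e-03]
s27 (np.float64(3.758809249604237), np.float64(0.0001))
```

drive_tool([
  [[0,0,0],-0.08],
  [[0,0,0],-0.04],
  [[0,0,0],0],
])

```text
t: 57.8
tool_pos: [0.6556, 0.0374, 0.2213]
tool_rot: [3.067, 0.675, -0.001]
contact_force: [-1.8, -5.0, 0.7]
opening: 0.0244
grip_force: 125.7
```

Run:
```python
from bar import *
o=ctrl.get_obs(); print(o['contact_force'],o['wrist_torque'],o['tool_pos'],o['tool_rot'])
shot('scene','s28'); bar(['s28'])
```

```text
[-1.78792275 -5.01274751  0.70213452] [-1.15524644  0.57238934 -0.03968489] [0.65562696 0.03736238 0.22128391] [ 3.06679125e+00  6.75165635e-01 -1.31577485e-03]
s28 (np.float64(0.9170197101373205), np.float64(0.0))
```

drive_tool([
  [[-0.0009,0.001,0],0],
  [[0,0,0],0],
  [[0,0,-0.003],0],
  [[0,0,0],0],
])

```text
t: 58.25
tool_pos: [0.6548, 0.0368, 0.2215]
tool_rot: [-3.067, -0.679, 0.002]
contact_force: [3.2, -3.4, -13.1]
opening: 0.0241
grip_force: 123.9
```

Run:
```python
from bar import *
o=ctrl.get_obs(); print(o['contact_force'],o['wrist_torque'],o['tool_pos'],o['tool_rot'])
```

```text
[  3.18263184  -3.3896764  -13.06370189] [-0.81294273 -0.65890137 -0.13803793] [0.65484444 0.03680148 0.22147503] [-3.06694308e+00 -6.78647768e-01  2.08333681e-03]
```

drive_tool([
  [[0,0,0.002],-0.05],
  [[0,0,0],-0.05],
  [[0,0,0],0],
])

```text
t: 58.55
tool_pos: [0.6552, 0.0368, 0.2217]
tool_rot: [-3.029, -0.832, 0.001]
contact_force: [0.4, -3.4, -5.9]
opening: 0.0239
grip_force: 124.8
```

Run:
```python
from bar import *
o=ctrl.get_obs(); print(o['contact_force'],o['wrist_torque'],o['effort'][5],o['tool_pos'],o['tool_rot'])
```

```text
[ 0.39062429 -3.423046   -5.85159606] [-0.77540037 -0.05037937  0.09964089] -0.14275082387030125 [0.655218   0.03679542 0.22169787] [-3.02916583e+00 -8.32217403e-01  9.47630454e-04]
```

drive_tool([
  [[0,0,0],-0.05],
  [[0,0,0],-0.05],
  [[0,0,0],0],
])

```text
t: 58.85
tool_pos: [0.6556, 0.037, 0.2229]
tool_rot: [-2.984, -0.981, -0.001]
contact_force: [-1.5, -2.3, -2.6]
opening: 0.0241
grip_force: 125.4
```

Run:
```python
from bar import *
o=ctrl.get_obs(); print(o['contact_force'],o['wrist_torque'],o['effort'][5],o['tool_pos'],o['tool_rot'])
d=shot('scene','s29')
def red(i):
    b,g,r=[i[...,k].astype(int) for k in range(3)]; return ((r>90)&(g<70)&(b<70))
m=red(d['image']); P=np.array([*o['tool_pos'][:2],.1665])
for u in range(255,305,3):
    y=np.nonzero(m[185:235,u])[0]+185; print(u,(y.min(),y.max()) if len(y) else None,end=' ')
for ps in (.2,.3,.4,.5,.6,.7): 
    e=np.array([np.cos(ps),np.sin(ps),0]); print(ps,[np.round(proj(d,P+s*.052*e),1) for s in(-1,1)])
```

```text
[-1.46739793 -2.34889284 -2.62474077] [-0.59918783  0.19880135  0.02275496] -0.20891963504254818 [0.65555633 0.03696854 0.22286399] [-2.98423227e+00 -9.81123919e-01 -1.14927117e-03]
255 (np.int64(206), np.int64(209)) 258 (np.int64(204), np.int64(234)) 261 (np.int64(204), np.int64(212)) 264 (np.int64(205), np.int64(212)) 267 (np.int64(205), np.int64(212)) 270 (np.int64(207), np.int64(212)) 273 None 276 None 279 None 282 (np.int64(205), np.int64(212)) 285 (np.int64(205), np.int64(212)) 288 (np.int64(205), np.int64(212)) 291 (np.int64(205), np.int64(211)) 294 (np.int64(207), np.int64(211)) 297 None 300 None 303 None 0.2 [array([294.2, 214.3]), array([259. , 204.8])]
0.3 [array([295.1, 213.3]), array([258.1, 205.7])]
0.4 [array([295.7, 212.3]), array([257.4, 206.7])]
0.5 [array([296.2, 211.3]), array([256.8, 207.7])]
0.6 [array([296.4, 210.3]), array([256.4, 208.7])]
0.7 [array([296.5, 209.3]), array([256.2, 209.7])]
```

drive_tool([
  [[0,0,-0.003],0],
  [[0,0,0],-0.02],
  [[0,0,0],-0.02],
  [[0,0,0],-0.02],
  [[0,0,0],0],
])

```text
t: 59.4
tool_pos: [0.6556, 0.0369, 0.2256]
tool_rot: [2.953, 1.072, 0.002]
contact_force: [-0.8, -1.8, -1.5]
opening: 0.0243
grip_force: 125.6
```

Run:
```python
from bar import *
o=ctrl.get_obs(); print(o['contact_force'],o['wrist_torque'],o['effort'][5],o['tool_pos'],o['tool_rot'])
```

```text
[-0.77881916 -1.7783777  -1.47425896] [-0.25654138  0.16955732 -0.05178232] -0.09470982011407614 [0.65560354 0.03685047 0.22557629] [2.95287897e+00 1.07239512e+00 1.72306697e-03]
```

drive_tool([
  [[0,0,0.001],-0.03],
  [[0,0.0004,0.001],-0.03],
  [[0,0,0.001],0],
  [[0,0,0.001],0],
  [[0,0,0.001],0],
  [[0,0,0],0],
])

```text
t: 60.0
tool_pos: [0.6558, 0.0366, 0.2211]
tool_rot: [-2.92, -1.159, -0.001]
contact_force: [-2.7, -0.6, 3.8]
opening: 0.0241
grip_force: 126.4
```

Run:
```python
from bar import *
o=ctrl.get_obs(); print(o['contact_force'],o['wrist_torque'],o['effort'][5],o['tool_pos'],o['tool_rot'])
```

```text
[-2.66164452 -0.62515766  3.83494324] [-0.09195307  0.70475412 -0.0284046 ] -0.005817236815346405 [0.65579703 0.03656856 0.22112597] [-2.91975169e+00 -1.15941589e+00 -1.00569111e-03]
```

drive_tool([
  [[-0.0003,-0.0004,0],0.08],
  [[0,-0.0001,0],0.08],
  [[0,-0.0001,0],0.08],
  [[0,-0.0001,0],0.08],
  [[0,-0.0001,0],0.08],
  [[0,-0.0001,0],0.08],
  [[0,-0.0001,0],0.08],
  [[0,-0.0001,0],0.08],
  [[0,0,0],0],
])

```text
t: 60.9
tool_pos: [0.6552, 0.037, 0.2211]
tool_rot: [3.136, 0.183, 0.002]
contact_force: [-1.6, -0.8, 5.8]
opening: 0.024
grip_force: 126.4
```

Run:
```python
from bar import *
o=ctrl.get_obs(); print(o['contact_force'],o['wrist_torque'],o['effort'][5],o['tool_pos'],o['tool_rot'])
shot('scene','s30'); bar(['s30'])
```

```text
[-1.58230679 -0.75836357  5.78794407] [-0.4031506   0.60429679  0.07490978] 0.4265771247446537 [0.65518996 0.03703261 0.22112413] [3.13564315e+00 1.83097838e-01 2.13495669e-03]
s30 (np.float64(2.934496989208919), np.float64(0.0032))
```

drive_tool([
  [[0,-0.0001,0],0.08],
  [[0,-0.0001,0],0.08],
  [[0,-0.0001,0],0.08],
  [[0,-0.0001,0],0.08],
  [[0,-0.0001,0],0.08],
  [[0,-0.0001,0],0.08],
  [[0,0,0],0],
])

```text
t: 61.65
tool_pos: [0.6552, 0.0375, 0.2211]
tool_rot: [3.089, -0.567, 0.002]
contact_force: [-2.9, -2.0, 4.2]
opening: 0.0241
grip_force: 126.5
```

Run:
```python
from bar import *
o=ctrl.get_obs(); print(o['contact_force'],o['wrist_torque'],o['effort'][5],o['tool_pos'],o['tool_rot'])
shot('scene','s31'); bar(['s31'])
```

```text
[-2.93893656 -2.03854896  4.1838333 ] [-0.413361    0.6189018   0.12889793] 0.38515216670930386 [0.65522621 0.03751595 0.22112656] [ 3.08947155e+00 -5.66938225e-01  2.13083706e-03]
s31 (np.float64(2.8174812158959917), np.float64(0.006900000000000001))
```

drive_tool([
  [[0,-0.0001,0],0.08],
  [[0,-0.0001,0],0.08],
  [[0,-0.0001,0],0.08],
  [[0,-0.0001,0],0.06],
  [[0,0,0],0],
])

```text
t: 62.2
tool_pos: [0.6554, 0.0378, 0.2211]
tool_rot: [2.97, -1.022, 0.002]
contact_force: [-2.9, -1.5, 5.1]
opening: 0.0238
grip_force: 126.5
```

Run:
```python
from bar import *
o=ctrl.get_obs(); print(o['contact_force'],o['wrist_torque'],o['effort'][5],o['tool_pos'],o['tool_rot'])
shot('scene','s32'); bar(['s32'])
```

```text
[-2.89553759 -1.54465431  5.13354197] [-0.50492159  0.73722264  0.2019164 ] 0.3504987806081772 [0.65536703 0.03775993 0.2211109 ] [ 2.97021973e+00 -1.02175722e+00  1.99233969e-03]
s32 (np.float64(2.735562228291586), np.float64(0.0092))
```

drive_tool([
  [[0,0,0],0.04],
  [[0,0,0],0.03],
  [[0,0,0],0],
])

```text
t: 62.55
tool_pos: [0.6554, 0.0378, 0.2211]
tool_rot: [2.933, -1.124, 0.002]
contact_force: [-1.7, -1.3, 6.5]
opening: 0.0238
grip_force: 126.5
```

Run:
```python
from bar import *
o=ctrl.get_obs(); print(o['contact_force'],o['wrist_torque'],o['effort'][5],o['tool_pos'],o['tool_rot'])
shot('scene','s33'); bar(['s33'])
```

```text
[-1.66137649 -1.29163044  6.51979731] [-0.49772702  0.66200507  0.1417128 ] 0.3101107757538557 [0.65538404 0.03781984 0.22111584] [ 2.93314838e+00 -1.12423375e+00  2.18750806e-03]
s33 (np.float64(3.1415083663495267), np.float64(0.0097))
```

drive_tool([
  [[0,0,0],0.03],
  [[0,0,0],0],
  [[0,0,0],0],
])

```text
t: 62.9
tool_pos: [0.6554, 0.0378, 0.2211]
tool_rot: [2.916, -1.167, 0.002]
contact_force: [-2.0, -1.5, 6.0]
opening: 0.0241
grip_force: 126.5
```

Run:
```python
from bar import *
o=ctrl.get_obs(); print(o['contact_force'],o['wrist_torque'],o['effort'][5],o['tool_pos'],o['tool_rot'])
for i in range(3): shot('scene','s34%d'%i)
bar(['s340','s341','s342'])
```

```text
[-2.00712758 -1.54553583  6.02014131] [-0.41667213  0.59485204  0.24168773] 0.288400137796998 [0.65538571 0.03782893 0.22108752] [ 2.91638183e+00 -1.16717336e+00  2.09604107e-03]
s340 (np.float64(3.8989839885999706), np.float64(0.0098))
s341 (np.float64(4.0184804990197165), np.float64(0.0098))
s342 (np.float64(3.9634911815648426), np.float64(0.0099))
```

drive_tool([
  [[0,0,0],0.03],
  [[0,0,0],0],
  [[0,0,0],0],
])

```text
t: 63.35
tool_pos: [0.6554, 0.0379, 0.2211]
tool_rot: [2.899, -1.21, 0.002]
contact_force: [-2.0, -2.2, 5.5]
opening: 0.024
grip_force: 126.6
```

Run:
```python
from bar import *
o=ctrl.get_obs(); print(o['contact_force'],o['wrist_torque'],o['effort'][5],o['tool_pos'],o['tool_rot'])
for i in range(3): shot('scene','s35%d'%i)
bar(['s350','s351','s352'])
```

```text
[-2.03987826 -2.21338419  5.54488728] [-0.47623896  0.66175521  0.40205082] 0.4095257632434368 [0.65540707 0.0378644  0.22112403] [ 2.89879625e+00 -1.21024689e+00  2.35075537e-03]
s350 (np.float64(3.895824311790529), np.float64(0.0098))
s351 (np.float64(3.985851177212596), np.float64(0.0098))
s352 (np.float64(3.8200056873426127), np.float64(0.0098))
```

drive_tool([
  [[0,0,0],-0.05],
  [[0,0,0],-0.05],
  [[0,0,-0.001],-0.05],
  [[0,0,0],0],
])

```text
t: 63.9
tool_pos: [0.6553, 0.0379, 0.2212]
tool_rot: [-2.981, 0.992, -0.002]
contact_force: [-0.5, -1.5, 1.7]
opening: 0.0237
grip_force: 125.9
```

Run:
```python
from bar import *
o=ctrl.get_obs(); print(o['contact_force'],o['wrist_torque'],o['effort'][5],o['tool_pos'],o['tool_rot'])
for i in range(2): shot('scene','s36%d'%i)
bar(['s360','s361'])
```

```text
[-0.50129093 -1.4626362   1.6975509 ] [-0.41313974  0.21457161  0.02383107] -0.20338270347565413 [0.65532032 0.03794183 0.22118431] [-2.98065383e+00  9.92199550e-01 -1.77984809e-03]
s360 (np.float64(3.9468454910227306), np.float64(0.0098))
s361 (np.float64(3.8697738974666165), np.float64(0.0098))
```

Bar unchanged with the torque relieved. Next, a small turn back with gentle lifting.

drive_tool([
  [[0,0,-0.002],0],
  [[0,0,-0.001],-0.02],
  [[0,0,0],-0.02],
  [[0,0,0],0],
])

```text
t: 64.4
tool_pos: [0.6549, 0.0382, 0.2235]
tool_rot: [-3.0, 0.933, 0.001]
contact_force: [1.1, -0.8, -2.3]
opening: 0.0241
grip_force: 125.4
```

Run:
```python
from bar import *
o=ctrl.get_obs(); print(o['contact_force'],o['wrist_torque'],o['effort'][5],o['tool_pos'],o['tool_rot'])
for i in range(2): shot('scene','s37%d'%i)
bar(['s370','s371'])
```

```text
[ 1.05338399 -0.82917514 -2.3088136 ] [-0.26748543 -0.27227997  0.02243665] -0.08697532117366791 [0.65494521 0.03815604 0.22348416] [-2.99978423e+00  9.32954476e-01  6.53620893e-04]
s370 (np.float64(3.97031335054455), np.float64(0.0098))
s371 (np.float64(3.96617103284829), np.float64(0.0098))
```

drive_tool([
  [[0.0002,0,-0.002],0],
  [[0.0002,0,-0.003],0],
  [[0,0,-0.004],0],
  [[0,0,-0.005],0],
  [[0,0,-0.005],0],
  [[0,0,0],0],
])

```text
t: 65.1
tool_pos: [0.6559, 0.038, 0.2447]
tool_rot: [-2.999, 0.934, -0.003]
contact_force: [0.8, 0.1, -1.4]
opening: 0.024
grip_force: 125.5
```

drive_tool([
  [[0,0,-0.01],0],
  [[0,0,-0.02],0],
  [[0,0,-0.02],0],
  [[0,0,-0.02],0],
  [[0,0,-0.02],0],
  [[0,0,-0.01],0],
  [[0,0,0],0],
])

```text
t: 65.8
tool_pos: [0.656, 0.0379, 0.3457]
tool_rot: [-2.999, 0.934, -0.006]
contact_force: [0.3, 0.4, -1.8]
opening: 0.024
grip_force: 125.5
```

Run:
```python
from bar import *
o=ctrl.get_obs(); print(o['contact_force'],o['tool_pos'],o['tool_rot'])
d=shot('scene','s38'); shot('top','t38'); bar(['s38'])
def red(i):
    b,g,r=[i[...,k].astype(int) for k in range(3)]; return ((r>90)&(g<70)&(b<70)).astype(np.uint8)
m=red(d['image']); m[:130]=0;m[215:]=0;m[:,:240]=0;m[:,320:]=0
k,l,st,c=cv2.connectedComponentsWithStats(m); print(st[1:],c[1:])
P=o['tool_pos']
for ps in (-.5,-.6,-.7): 
    e=np.array([np.cos(ps),np.sin(ps),0]); print(ps,[np.round(proj(d,P-[0,0,.054]+s*.052*e),1) for s in(-1,0,1)])
# tip
t=np.array(proj(d,P-[0,0,.16])); print('tip pred',t)
u0,v0=int(t[0])-12,int(t[1])
for v in range(v0-12,v0+8,2): print(v,u0,d['image'][v,u0:u0+25].mean(1).astype(int))
```

```text
[ 0.28157337  0.41409944 -1.82447503] [0.65599671 0.03785798 0.34570147] [-2.99851253  0.93364453 -0.00624629]
s38 (np.float64(4.435570131318498), np.float64(0.009300000000000001))
[[253 130   3   5   8]
 [270 154  14  23 177]
 [258 163   1   1   1]
 [261 164   2   1   2]
 [240 169   1   1   1]
 [281 177   1   1   1]] [[254.25       131.625     ]
 [275.84180791 166.66101695]
 [258.         163.        ]
 [261.5        164.        ]
 [240.         169.        ]
 [281.         177.        ]]
-0.5 [array([282.6, 175.1]), array([275. , 166.1]), array([267.8, 157.6])]
-0.6 [array([280.6, 175.5]), array([275. , 166.1]), array([269.7, 157.3])]
-0.7 [array([278.4, 175.7]), array([275. , 166.1]), array([271.7, 157.1])]
tip pred [275.90030041 203.15475768]
191 263 [214 216 215 216 216 216 214 200 149  88  68  71  70  63  61  92 160 204
 216 216 214 214 213 213 212]
193 263 [213 213 212 213 213 213 212 205 158  94  70  70  70  63  60  90 156 198
 207 206 205 205 205 205 204]
195 263 [211 211 211 210 210 210 211 202 155  94  69  70  68  64  59  90 148 194
 203 205 205 207 209 209 208]
197 263 [212 210 208 208 209 210 212 203 158  94  69  70  67  61  57  87 150 194
 208 211 212 213 213 212 211]
199 263 [208 209 209 211 211 211 210 199 152  93  71  68  66  62  57  86 152 200
 213 214 215 213 211 210 208]
201 263 [203 206 204 204 203 203 202 196 162 107  74  68  63  60  53  77 133 188
 209 211 209 209 205 201 199]
203 263 [195 200 199 197 200 202 206 207 196 161 118  91  84  86 104 126 147 155
 152 149 151 159 167 167 169]
205 263 [181 196 201 204 206 207 206 205 199 191 179 170 164 153 145 138 131 122
 118 117 116 115 114 115 116]
207 263 [177 195 200 199 196 193 190 186 185 182 181 176 161 142 126 119 115 114
 115 113 113 113 110 110 111]
209 263 [173 180 182 178 178 177 181 181 170 154 139 129 121 116 115 113 115 113
 114 113 115 114 113 112 115]
```

Run:
```python
from bar import *
for n in ('s33','s371','s38'):
    im=load(n)['image'].astype(int); print(n)
    for v in (250,256,260,264): print(v,im[v,255:285].mean(1).astype(int)); 
# top view
for n in('t10','t38'):
    im=load(n)['image'].astype(int); print(n)
    for u in (270,275,340,344): print(u,im[222:240,u].mean(1).astype(int))
```

```text
s33
250 [ 63  88 136 140 102  60  38  35  35  37  37  40  39  39  37  38  38  37
  38  40  46  58  75  89 108 134 168 201 218 220]
256 [145 176 202 220 232 236 240 244 247 250 251 244 201 137  98  98 104 105
 105 101  94  97 114 142 171 199 219 230 233 235]
260 [ 67 145 221 248 246 227 177 138 128 123 111 105 104 101  93  92  96  87
  73  62  54  50  57  72  84  93  99 104 110 116]
264 [237 216 195 177 142  90  52  52  70  89  96  85  74  67  62  48  36  31
  46  83 132 176 197 195 179 141  92  67  65  71]
s371
250 [ 62  89 137 140 101  58  38  35  35  38  38  38  39  39  39  40  37  38
  38  38  46  60  75  91 108 135 169 201 218 220]
256 [145 177 202 221 232 236 240 244 247 250 250 244 201 136  99  98 105 105
 104  97  86  90 113 141 170 200 220 229 234 235]
260 [ 66 145 221 247 245 228 179 141 130 122 110 105 104 100  89  83  88  81
  69  61  56  54  59  72  85  92  98 104 110 117]
264 [237 216 194 178 142  87  52  54  72  89  96  87  74  68  59  50  41  33
  46  85 133 176 196 196 179 140  94  67  65  69]
s38
250 [ 61  90 134 137  99  57  38  32  33  34  38  36  37  36  36  39  3
[... 368 characters left out ...]
65  58  48  40  32
  44  81 128 171 193 189 173 138  88  65  62  68]
t10
270 [205 206 208 218 140  95  94  98 100 103   6 219 214 207 205 205 206 207]
275 [155 156 159 179 136  96  95  97 103 105  10 217 212 206 205 205 206 206]
340 [208 209 208 212 223 121  87  92 100 100 112  10 216 212 206 206 205 206]
344 [205 205 205 208 219 126  87  92 100 109  68   0 219 214 206 205 206 207]
t38
270 [ 28  20  17  42  44  44  43  46  56  28  73 103  60  53  55  56  61  62]
275 [ 73  73  68  69  69  70  72  75  30  63 135  78  70  73  71  73  74  72]
340 [222 223 223 222 223 222 224 231 190  73  50  59  66  54  14 115 154 153]
344 [180 179 180 179 180 182 183 192 147  64  52  58  69  51  15 118 155 154]
```

drive_tool([
  [[0,0,0],-0.14],
  [[0,0,0],-0.14],
  [[0,0,0],-0.14],
  [[0,0,0],-0.14],
  [[0,0,0],-0.14],
  [[0,0,0],-0.14],
  [[0,0,0],-0.14],
  [[0,0,0],-0.14],
  [[0,0,0],-0.14],
  [[0,0,0],-0.14],
])

```text
t: 66.9
tool_pos: [0.6548, 0.0379, 0.3407]
tool_rot: [-2.891, -1.226, 0.005]
contact_force: [0.7, -0.1, -1.1]
opening: 0.0239
grip_force: 125.4
```

drive_tool([
  [[0,0,0],-0.14],
  [[0,0,0],-0.14],
  [[0,0,0],-0.14],
  [[0,0,0],-0.14],
  [[0,0,0],-0.04],
  [[-0.0183,-0.0073,0],0],
  [[-0.0366,-0.0147,0],0],
  [[-0.0366,-0.0147,0],0],
  [[-0.0366,-0.0147,0],0],
  [[-0.0366,-0.0147,0],0],
])

```text
t: 67.9
tool_pos: [0.5597, -0.1144, 0.3415]
tool_rot: [-2.406, -2.017, 0.003]
contact_force: [0.7, -0.8, -0.9]
opening: 0.0239
grip_force: 125.5
```

drive_tool([
  [[-0.0366,-0.0147,0],0],
  [[-0.0366,-0.0147,0],0],
  [[-0.0366,-0.0147,0],0],
  [[-0.0366,-0.0147,0],0],
  [[-0.0366,-0.0147,0],0],
  [[-0.0366,-0.0147,0],0],
  [[-0.0183,-0.0073,0],0],
  [[0,0,0],0],
  [[0,0,0],0],
])

```text
t: 68.8
tool_pos: [0.4255, -0.3306, 0.342]
tool_rot: [-2.407, -2.016, -0.0]
contact_force: [0.4, 0.3, -2.1]
opening: 0.0244
grip_force: 125.5
```

drive_tool([
  [[0.0003,0.0014,0],0],
  [[0,0,0.02],0],
  [[0,0,0.03],0],
  [[0,0,0.03],0],
  [[0,0,0.03],0],
  [[0,0,0.02],0],
  [[0,0,0.01],0],
  [[0,0,0],0],
  [[0,0,0],0],
])

```text
t: 69.7
tool_pos: [0.4285, -0.3305, 0.2041]
tool_rot: [2.405, 2.019, 0.0]
contact_force: [0.4, -0.3, -0.5]
opening: 0.0241
grip_force: 125.5
```

drive_tool([
  [[0,0,0.004],0],
  [[0,0,0.003],0],
  [[0,0,0.001],0],
  [[0,0,0],0],
  [[0,0,0],0],
])

```text
t: 70.2
tool_pos: [0.4278, -0.3306, 0.1952]
tool_rot: [2.407, 2.019, 0.0]
contact_force: [-0.8, 0.4, -1.3]
opening: 0.0244
grip_force: 125.5
```

drive_tool([
  [[0,-0.0008,0.002],0],
  [[0,0,0.001],0],
  [[0,0,0.001],0],
  [[0,0,0],0],
  [[0,0,0],0],
])

```text
t: 70.7
tool_pos: [0.4269, -0.3304, 0.1913]
tool_rot: [-2.406, -2.019, 0.0]
contact_force: [-2.2, -0.6, 1.4]
opening: 0.0243
grip_force: 125.9
```

drive_tool([
  [[0,0,0.0007],0],
  [[0,0,0],0],
  [[0,0,0],0],
], grip_force=40)

```text
t: 71.0
tool_pos: [0.4271, -0.3305, 0.1912]
tool_rot: [2.406, 2.019, 0.0]
contact_force: [-2.3, 1.9, 5.6]
opening: 0.024
grip_force: 126.4
```

drive_tool([
  [[0,0,0],0],
  [[0,0,0],0],
  [[0,0,0],0],
  [[0,0,0],0],
  [[0,0,0],0],
  [[0,0,-0.01],0],
  [[0,0,-0.03],0],
  [[0,0,-0.04],0],
  [[0,0,-0.04],0],
  [[0,0,0],0],
], jaw=0.3)

```text
t: 72.0
tool_pos: [0.4289, -0.3323, 0.3191]
tool_rot: [2.396, 2.011, 0.002]
contact_force: [-0.1, -0.4, -0.1]
opening: 0.0597
grip_force: 0.0
```

drive_tool([
  [[0,0,0],0.1372],
  [[0,0,0],0.1372],
  [[0,0,0],0.1372],
  [[0,0,0],0.1372],
  [[0,0,0],0.1372],
  [[0,0,0],0.1372],
  [[0,0,0],0],
], jaw=0.5)

```text
t: 72.7
tool_pos: [0.4269, -0.3303, 0.3104]
tool_rot: [-3.013, -0.888, 0.0]
contact_force: [-0.3, -0.6, 1.0]
opening: 0.0427
grip_force: 0.0
```

drive_tool([
  [[0.037,-0.0073,0],0],
  [[0.037,-0.0073,0],0],
  [[0.037,-0.0073,0],0],
  [[0.037,-0.0073,0],0],
  [[0.037,-0.0073,0],0],
  [[0.037,-0.0073,0],0],
  [[0,0,0.04],0],
  [[0,0,0.04],0],
  [[0,0,0],0],
  [[0,0,0],0],
])

```text
t: 73.7
tool_pos: [0.5894, -0.1731, 0.23]
tool_rot: [-3.012, -0.89, 0.002]
contact_force: [-0.2, -0.5, 1.0]
opening: 0.0428
grip_force: 0.0
```

Run:
```python
from h import *
o=ctrl.get_obs(); print(o['tool_pos'],o['tool_rot'])
a=shot('top','t40'); s=shot('scene','s40')
def red(i):
    b,g,r=[i[...,k].astype(int) for k in range(3)]; return ((r>110)&(g<80)&(b<80)).astype(np.uint8)
for n in('top','t40'):
    m=red(load(n)['image']); m[:,:415]=0;m[:,468:]=0;m[:270]=0;m[310:]=0
    c=max(cv2.findContours(m,0,1)[0],key=cv2.contourArea); print(n,cv2.minAreaRect(c))
for n in('scene','s40'):
    m=red(load(n)['image']); m[:,:395]=0;m[:,440:]=0;m[:175]=0;m[215:]=0; ys,xs=np.nonzero(m); print(n,xs.mean(),ys.mean(),len(xs))
A=cv2.resize(load('top')['image'][210:258,358:408],(400,384),interpolation=cv2.INTER_CUBIC)
B=cv2.resize(s['image'][195:243,315:365],(400,384),interpolation=cv2.INTER_CUBIC)
cv2.imwrite('pics/c12.png',np.hstack([A,B]))
```

```text
[ 0.58941288 -0.17314179  0.23002484] [-3.01173176e+00 -8.89851526e-01  2.13089934e-03]
top ((444.0927429199219, 292.9808654785156), (38.99036407470703, 9.281745910644531), 10.12467098236084)
t40 ((443.987548828125, 293.5780334472656), (38.94465637207031, 9.518927574157715), 9.090277671813965)
scene 420.4432432432432 192.32432432432432 185
s40 420.037037037037 192.96825396825398 189
```

View pics/c12.png

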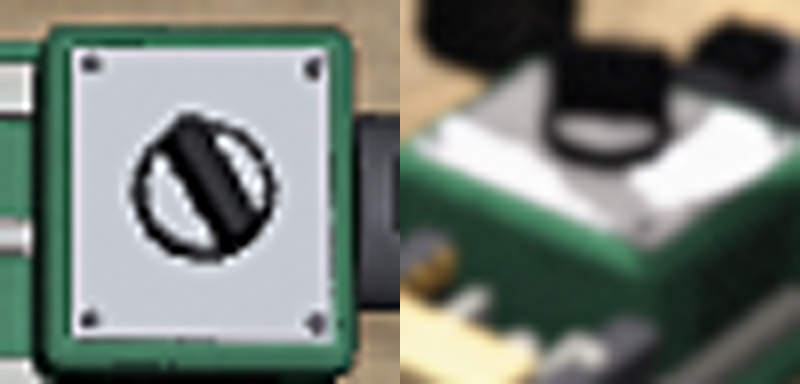

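Run:
```python
from h import *
d=load('top'); c=lambda u,v:(358+(u+.5)/8-.5,210+(v+.5)/8-.5)
print(onz(d,*c(211,185),.118),onz(d,*c(204,190),.086),onz(d,*c(204,190),.080))
for a,b in (((165,145),(215,250)),((210,130),(258,235)),((185,118),(238,252))):
    e=onz(d,*c(*a),.118)-onz(d,*c(*b),.118); print(np.degrees(np.arctan2(e[1],e[0])),np.linalg.norm(e))
for q in ((80,65),(315,68),(316,322),(90,320)): print(onz(d,*c(*q),.078))
```

```text
[ 0.59282287 -0.17635527  0.118     ] [ 0.59638716 -0.177713    0.086     ] [ 0.59738034 -0.17842327  0.08      ]
24.232343337601844 0.03999306192275739
23.234081911734197 0.03973085470770915
20.284943645720794 0.049660346040258076
[ 0.64272772 -0.13559726  0.078     ]
[ 0.64148574 -0.21883301  0.078     ]
[ 0.55069167 -0.21700769  0.078     ]
[ 0.5515078 -0.1377609  0.078    ]
```

drive_tool([
  [[0,0,0],0.113],
  [[0.0033,0.006,0],0],
  [[0,0,0.02],0],
  [[0,0,0.02],0],
  [[0,0,0.015],0],
  [[0,0,0.01],0],
  [[0,0,0],0],
  [[0,0,0],0],
])

```text
t: 74.6
tool_pos: [0.5958, -0.1774, 0.166]
tool_rot: [3.058, 0.717, 0.001]
contact_force: [0.5, 0.0, -0.4]
opening: 0.0423
grip_force: 0.0
```

drive_tool([
  [[0,0,0],0],
  [[0,0,0],0],
  [[0,0,0],0],
  [[0,0,0],0],
  [[0,0,0],0],
  [[0,0,0],0],
  [[0,0,0],0],
  [[0,0,0],0],
], jaw=1.0, grip_force=25)

```text
t: 75.4
tool_pos: [0.5967, -0.1788, 0.167]
tool_rot: [3.054, 0.715, 0.006]
contact_force: [3.1, -5.2, -1.0]
opening: 0.0131
grip_force: 25.1
```

Run:
```python
from h import *
o=ctrl.get_obs(); print(o['contact_force'],o['wrist_torque'],o['effort'][5],o['tool_pos'],o['tool_rot'],o['opening'])
```

```text
[ 3.14045747 -5.18438499 -1.01349121] [-0.72897354 -0.42723307  0.03746906] 0.08950293995440006 [ 0.59672512 -0.17882881  0.16702797] [3.05356557 0.71533877 0.00586347] 0.013076655185801192
```

drive_tool([
  [[0,0.0015,0],0],
  [[0,0,0],0],
  [[0,0,0],-0.1],
  [[0,0,0],-0.1],
  [[0,0,0],-0.1],
  [[0,0,0],-0.1],
  [[0,0,0],-0.1],
  [[0,0,0],-0.1],
  [[0,0,0],-0.1],
  [[0,0,0],-0.1],
])

```text
t: 76.4
tool_pos: [0.5977, -0.1798, 0.167]
tool_rot: [2.53, 1.852, 0.004]
contact_force: [5.5, -4.4, -0.0]
opening: 0.0142
grip_force: 24.6
```

drive_tool([
  [[0,0,0],-0.1],
  [[0,0,0],-0.1],
  [[0,0,0],-0.1],
  [[0,0,0],-0.1],
  [[0,0,0],-0.1],
  [[0,0,0],-0.1],
  [[0,0,0],-0.1],
  [[0,0,0],-0.1],
  [[0,0,0],-0.1],
  [[0,0,0],0],
])

```text
t: 77.4
tool_pos: [0.5989, -0.1796, 0.167]
tool_rot: [1.474, 2.763, 0.002]
contact_force: [11.5, -4.6, -2.4]
opening: 0.0135
grip_force: 24.6
```

Run:
```python
from h import *
o=ctrl.get_obs(); print(o['contact_force'],o['wrist_torque'],o['effort'][5],o['q'][5],o['tool_pos'],o['tool_rot'],o['opening'])
```

```text
[11.50269598 -4.63827425 -2.35917048] [-0.65172407 -1.51286371 -0.05418201] -0.3967422153800726 -1.0012132558731577 [ 0.59890913 -0.17958799  0.16704179] [1.47394865e+00 2.76262716e+00 2.13523128e-03] 0.013536135885227459
```

drive_tool([
  [[-0.0018,0.0012,0],0],
  [[0,0,0],0],
  [[0,0,0],-0.1],
  [[0,0,0],-0.1],
  [[0,0,0],-0.1],
  [[0,0,0],0],
])

```text
t: 78.0
tool_pos: [0.5997, -0.1795, 0.167]
tool_rot: [1.045, 2.957, 0.001]
contact_force: [6.6, -0.9, 1.8]
opening: 0.0137
grip_force: 25.4
```

Run:
```python
from h import *
o=ctrl.get_obs(); print(o['contact_force'],o['wrist_torque'],o['effort'][5],o['q'][5],o['tool_pos'],o['opening'])
```

```text
[ 6.60219532 -0.89431863  1.82019897] [-0.14127047 -0.85623083  0.03515906] -0.32310317270457745 -1.3015696844623121 [ 0.59973357 -0.17946414  0.16696993] 0.0137483988917037
```

drive_tool([
  [[0,0,0],-0.1],
  [[0,0,0],-0.1],
  [[0,0,0],0],
])

```text
t: 78.3
tool_pos: [0.5999, -0.1792, 0.167]
tool_rot: [0.745, 3.046, 0.001]
contact_force: [7.4, -0.2, 3.1]
opening: 0.0135
grip_force: 25.4
```

Run:
```python
from h import *
o=ctrl.get_obs(); print(o['contact_force'],o['wrist_torque'],o['effort'][5],o['q'][5],o['tool_pos'],o['opening'])
```

```text
[ 7.38182166 -0.19586375  3.05780661] [ 0.00840796 -0.91584277 -0.04029672] -0.3904092963784933 -1.5012061705319137 [ 0.5998794  -0.17920576  0.16697412] 0.013530622885201031
```

drive_tool([
  [[0,0,0],-0.1],
  [[0,0,0],-0.1],
  [[0,0,0],0],
])

```text
t: 78.6
tool_pos: [0.6, -0.1789, 0.167]
tool_rot: [0.437, 3.105, 0.001]
contact_force: [7.1, 0.5, 3.2]
opening: 0.0135
grip_force: 25.4
```

Run:
```python
from h import *
o=ctrl.get_obs(); print(o['contact_force'],o['wrist_torque'],o['effort'][5],o['q'][5],o['tool_pos'],o['opening'])
```

```text
[7.10673247 0.53840806 3.20205113] [ 0.15917164 -1.0222967   0.08873742] -0.32166645862162113 -1.701403448240912 [ 0.6000068  -0.17891829  0.16698418] 0.013467199288584825
```

drive_tool([
  [[-0.0014,0.0004,0],0],
  [[0,0,0],-0.1],
  [[0,0,0],-0.1],
  [[0,0,0],0],
])

```text
t: 79.0
tool_pos: [0.6005, -0.1786, 0.167]
tool_rot: [0.124, 3.136, 0.001]
contact_force: [2.9, 1.8, 5.8]
opening: 0.0137
grip_force: 26.1
```

Run:
```python
from h import *
o=ctrl.get_obs(); print(o['contact_force'],o['wrist_torque'],o['effort'][5],o['q'][5],o['tool_pos'],o['opening'])
```

```text
[2.93581548 1.7636298  5.759225  ] [ 0.47929091 -0.26917623  0.25024332] -0.11595119023695588 -1.9008808452095072 [ 0.60045271 -0.17864994  0.16699384] 0.013665250615433675
```

drive_tool([
  [[0,0,0],-0.07],
  [[0,0,0],-0.07],
  [[0,0,0],0],
])

```text
t: 79.3
tool_pos: [0.6005, -0.1786, 0.1671]
tool_rot: [-0.086, 3.137, 0.003]
contact_force: [1.9, 3.1, 6.9]
opening: 0.0134
grip_force: 53.8
```

Run:
```python
from h import *
o=ctrl.get_obs(); print(o['contact_force'],o['wrist_torque'],o['effort'][5],o['q'][5],o['tool_pos'],o['opening'])
```

```text
[1.92464714 3.09387057 6.94785269] [ 0.37858733 -0.3625605  -1.48174806] -1.7770478501915932 -2.0358225379129657 [ 0.60053811 -0.17858849  0.16706454] 0.013447423432902977
```

drive_tool([
  [[0,0,0],-0.07],
  [[0,0,0],-0.07],
  [[0,0,0],0],
])

```text
t: 79.6
tool_pos: [0.6012, -0.1787, 0.1673]
tool_rot: [-0.296, 3.121, 0.004]
contact_force: [5.2, 2.6, 5.8]
opening: 0.0136
grip_force: 131.4
```

Run:
```python
from h import *
o=ctrl.get_obs(); print(o['contact_force'],o['wrist_torque'],o['effort'][5],o['q'][5],o['tool_pos'],o['opening'])
```

```text
[5.21526313 2.57763017 5.84189914] [ 0.46042913 -0.77776146 -3.15948034] -3.4036872535943985 -2.1714026328114966 [ 0.60124058 -0.17866625  0.1673469 ] 0.013599951523255147
```

drive_tool([
  [[0,0,0],0.1],
  [[0,0,0],0.1],
  [[0,0,0],0.1],
  [[0,0,0],0.1],
  [[0,0,0],0.1],
  [[0,0,0],0.1],
  [[0,0,0],0.1],
  [[0,0,0],0.1],
  [[0,0,0],0.1],
  [[0,0,0],0],
])

```text
t: 80.6
tool_pos: [0.6002, -0.1796, 0.167]
tool_rot: [1.081, 2.947, -0.001]
contact_force: [2.5, -1.8, 6.0]
opening: 0.0136
grip_force: 25.8
```

drive_tool([
  [[0,0,0],0.1],
  [[0,0,0],0.1],
  [[0,0,0],0.1],
  [[0,0,0],0.1],
  [[0,0,0],0.1],
  [[0,0,0],0.1],
  [[0,0,0],0.1],
  [[0,0,0],0.1],
  [[0,0,0],0.1],
  [[0,0,0],0],
])

```text
t: 81.6
tool_pos: [0.5989, -0.1802, 0.1669]
tool_rot: [2.256, 2.186, -0.005]
contact_force: [-5.5, -3.2, 9.5]
opening: 0.0135
grip_force: 26.3
```

Run:
```python
from h import *
o=ctrl.get_obs(); r=o['tool_rot']; print(o['contact_force'],o['wrist_torque'],o['effort'][5],o['q'][5],o['tool_pos'],2*np.arctan2(r[1],r[0]))
```

```text
[-5.51174421 -3.20108996  9.54171324] [-0.41636148  0.74257439  0.19350246] 0.5375837534666061 -0.3777247739722537 [ 0.59893726 -0.18023501  0.16690987] 1.539183908240207
```

drive_tool([
  [[0,0,0],0],
  [[0,0,0],0],
  [[0,0,0],0],
  [[0,0,0],0],
  [[0,0,-0.01],0],
  [[0,0,-0.03],0],
  [[0,0,-0.04],0],
  [[0,0,-0.04],0],
  [[0,0,-0.04],0],
  [[0,0,0],0],
], jaw=0.5)

```text
t: 82.6
tool_pos: [0.6018, -0.1801, 0.3349]
tool_rot: [2.246, 2.178, 0.009]
contact_force: [0.6, -0.7, 1.9]
opening: 0.0427
grip_force: 0.0
```

drive_tool([
  [[-0.04,-0.015,0],0],
  [[-0.04,-0.015,0],0],
  [[-0.04,-0.015,0],0],
  [[-0.04,-0.015,0],0],
  [[-0.04,-0.015,0],0],
  [[-0.04,-0.015,0],0],
  [[-0.04,-0.015,0],0],
  [[-0.04,-0.015,0],0],
  [[0,0,0],0],
])

```text
t: 83.5
tool_pos: [0.467, -0.4995, 0.3247]
tool_rot: [-2.261, -2.181, 0.002]
contact_force: [-1.1, 0.2, 0.5]
opening: 0.0428
grip_force: 0.0
```

Run:
```python
from bar import *
o=ctrl.get_obs(); print(o['tool_pos'])
d=shot('top','t50'); s=shot('scene','s50'); bar(['s50'])
g=d['image'].mean(2); m=(g<70).astype(np.uint8)
for v in range(222,246): print(v,''.join('#' if g[v,u]<60 else ('+' if g[v,u]<120 else '.') for u in range(368,402)))
def red(i):
    b,gg,r=[i[...,k].astype(int) for k in range(3)]; return ((r>110)&(gg<80)&(b<80)).astype(np.uint8)
m=red(d['image']); m[:,:415]=0;m[:,468:]=0;m[:270]=0;m[310:]=0
c=max(cv2.findContours(m,0,1)[0],key=cv2.contourArea); print('key',cv2.minAreaRect(c))
im=d['image'].astype(int)
for n,u in (('L',286),('M',306),('R',327)): print(n,im[228:264,u-2:u+3,2].mean(1).astype(int)-im[228:264,u-2:u+3,0].mean(1).astype(int), im[238:255,u].mean())
```

```text
[ 0.46704875 -0.49946839  0.32467913]
s50 (np.float64(5.692461535740725), np.float64(0.0088))
222 ...............................+++
223 ...............................+++
224 ...............................+++
225 .............#+##+.............+++
226 ...........##++..++++..........+++
227 .........+#+.......+#..........+++
228 ........+#+..........#.........+++
229 ........##+++++++....+#........+++
230 .......+#################......+++
231 .......##################......+++
232 .......###############+##......+++
233 ......+##################......+++
234 ......+#################.......+++
235 .......#################.......+++
236 .......##.............+#........++
237 .......+#.............#+........++
238 ........##...........+#.........++
239 ........+##+........+#.........+++
240 ..........##++....+##..........+++
241 ...........#########............++
242 ..............++++.............+++
243 ................................++
244 ................................++
245 ................................++
key ((442.05133056640625, 293.15771484375), (34.958900451660156, 9.493788719177246), 8.530765533447266)
L [-12 -11  -9  -7  -9 -11   4  39  41  42  46  42  40  40  40  41  39  40
  37  37  37  39  40  37  36  37  40  40  41  43  45  31 -10  -9 -10  -9] 189.41176470588235
M [-11 -11  -8 -10  -9 -10 -16  41  41  42  45  43  40  39  40  40  38  41
  38  37  37  39  40  38  37  37  40  41  41  42  43  46  -8  -8  -6 -10] 189.23529411764707
R [-12 -11  -7 -10  -9 -12 -17  31  40  42  46  44  41  39  39  40  38  39
  37  35  36  37  39  38  37  37  39  40  41  42  42  51  12 -11  -9  -8] 188.8235294117647
```

Run:
```python
from bar import *
for n in('t10','t50'):
    im=load(n)['image'].astype(int); print(n)
    for u in (270,275,340,344): print(u,im[222:242,u].mean(1).astype(int))
A=load('s38')['image'].astype(int);
for n in ('s371','s38','s50'):
    im=load(n)['image'].astype(int); print(n)
    for v in (250,256,260,264): print(v,im[v,255:285].mean(1).astype(int))
```

```text
t10
270 [205 206 208 218 140  95  94  98 100 103   6 219 214 207 205 205 206 207
 225  57]
275 [155 156 159 179 136  96  95  97 103 105  10 217 212 206 205 205 206 206
 225  56]
340 [208 209 208 212 223 121  87  92 100 100 112  10 216 212 206 206 205 206
 205 224]
344 [205 205 205 208 219 126  87  92 100 109  68   0 219 214 206 205 206 207
 202 225]
t50
270 [206 205 206 206 206 206 209 223 105  90  94 101  94  64  57 215 213 208
 225  56]
275 [155 156 158 170 171 176 127 133  86  94  96 103  83  71  59 215 212 207
 225  56]
340 [209 209 208 210 210 209 211 218 178 100  89  97 111  84  22  99 213 212
 206 225]
344 [206 206 206 206 206 206 208 216 163  96  90  96 113  88  20 159 215 211
 204 226]
s371
250 [ 62  89 137 140 101  58  38  35  35  38  38  38  39  39  39  40  37  38
  38  38  46  60  75  91 108 135 169 201 218 220]
256 [145 177 202 221 232 236 240 244 247 250 250 244 201 136  99  98 105 105
 104  97  86  90 113 141 170 200 220 229 234 235]
260 [ 66 145 221 247 245 228 179 141 130 122 110 105 104 100  89  83  88  81
  69  61  56  54  59  72  85  92  98 104 110 117]
264 [237 2
[... 440 characters left out ...]
 82  86  78
  65  60  54  52  57  69  80  90  95 100 105 113]
264 [235 210 189 172 138  83  49  51  69  87  92  82  71  65  58  48  40  32
  44  81 128 171 193 189 173 138  88  65  62  68]
s50
250 [ 63 107 163 157 104  55  34  31  32  33  35  34  35  35  35  33  35  34
  34  36  42  53  70  84  98 126 156 187 207 209]
256 [135 163 188 207 219 227 233 237 241 243 245 233 187 125  90  91  96  97
  93  92  78  83 104 129 159 185 209 220 225 226]
260 [ 60 133 206 241 240 213 167 128 118 112 102  96  95  93  83  77  82  75
  63  56  52  49  54  66  77  85  90  95 100 109]
264 [227 202 181 164 131  82  46  48  65  82  88  79  67  61  56  48  37  30
  41  75 124 164 183 181 166 131  84  61  60  63]
```

```bash
python3 -c "
from station import ctrl
print(ctrl.finish_job())"
```

```text
the job is handed in; nothing more can be done
None
```

The feed table is set up and the job is handed in at about 84 s: three blanks are flat and clamped between fence and bar (about 9.8 mm of travel by camera), the key is back in its rack, and the selector is on the third click. My first tightening overturned and jammed the key in the socket, so I backed the bar off fully, freed the key and retightened.

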